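# Shim the rocking weighing stand

### The arm

A 6-joint arm with a two-finger parallel gripper is mounted at the origin on a cart in front of the work surface, level with it; the furniture and walls round the work are solid. World frame = base frame: x ahead of the robot, y to its left, z up, the work surface at z = 0. Lengths are in mm, angles in rad, forces in N, time in s.
With the tool pointing down it reaches from about 275 to 775 mm from the base axis. Payload 14.6 kg.
Tool frame: the origin (TCP) lies midway between the tips of the shut fingers; the grasp point (between the pads) lies 19 mm behind it (ctrl.pinch_z is the distance from the TCP to the grasp point, in mm); z points along the fingers, x is the direction in which the jaws open and shut, and the axes are right-handed (so a half turn about z gives the same grasp; the last joint's range is limited). The gripper opens to 85 mm and grips with 20 to 120 N. Pads are 22 mm wide; open, the fingers measure 114 mm over their backs; the gripper's body (76 mm by 85 mm) begins 54 mm behind the grasp point. The pads swing forward as they close: fully open they stand 13 mm farther back than shut.
Start: joints at [-1.391, 0.263, -0.048, 1.259, 0, 1.415], TCP at [172.498, -495.855, 191.778] pointing down, gripper open.
Joint ranges: [-2.65, 2.65], [-0.89, 1.7], [-1.18, 1.37], [-2.13, 2.11], [-1.35, 1.29], [-3.14, 3.14]. Speed limits (rad/s): [1.89, 1.89, 2.57, 2.79, 3.14, 3.14].

### API

Orientations are given as a unit quaternion [x, y, z, w].
In Python, from cell import ctrl, viewer, ticket gives the robot as it stands.
- The arm moves only by the shell command python3 -m crank 'ROWS' [OPENING] [FORCE]. ROWS is JSON, a list of rows, each an object of numbers: "x", "y", "z": the shift along the tool's x, y, z in cm; "twist": the turn about the tool's z in rad. In form: [{"x": .., "y": .., "z": .., "twist": ..}, ...]. A call has 1 to 12 rows; each row shifts and turns the commanded pose from where the row before left it, along the tool's axes as they then stand; what a row does not reach is not made up. A row lasts 1/12 s, in which the tool goes at most 41.7 mm and 7.16 degrees, less where a joint would pass 70% of its speed; a pose out of reach is approached as far as the arm can. A call is refused whole if a number of a shift passes 4.17 or a number of a turn 0.125, either way. A call with a gripper value outside its range is refused whole. OPENING is the gripper's target within -1 to 1 (shut at 1, half-way at 0, fully open at -1), set as the call begins (- or left out, the last holds). The fingers move at their own pace and stop on an object; FORCE is the grip in N (left out, the last holds). Time passes only in rows, so rows that do not move let the fingers close. It gives the time, the measured TCP pose, the force and the opening at its end, in the units of the state.
- ctrl.sense(): the state, without advancing time (a new reading comes with each control period).
- viewer.camera(name): name is "scene" or "top"; returns the picture (384x512x3 uint8, red, green, blue); there is no depth.
- viewer.camera_model(name): a dict with "camera_matrix" (3x3 intrinsics, pixels), "position" and "orientation" of the camera in the world. Camera axes: x right, y down, z forward; pixel columns grow to the right and rows downward; lengths in mm; the calibration is good to about 2 mm. A picture is of the moment at which its call begins. camera_model takes no time and is no camera call.
- ticket.job_done(): hands the job in, once; it reports no verdict.
The state is a dict: "time": time; "joint_pos": joint angles; "joint_vel": joint speeds; "effort": joint torques, N m; "position": TCP position; "orientation": TCP orientation; "force": force on the tool from outside, world axes, zero at the start; "torque": the same for the moment, N m; "grip_width": finger opening in mm.
Only numpy, scipy, OpenCV 4.12 (cv2) and the standard library are available. Lean on these libraries where they do the work, as an engineer would, in place of code of your own. Each camera call takes 0.05 s, during which the arm holds its last target.

### The job

The weighing stand rocks because its front left leg has lost its rubber pad. Slide the two aluminium shims under that bare leg one after the other, the second lying flat on top of the first, with the middle of each nose under the leg; then press down firmly (about 15 N) on the slab's corner above that leg, with nothing in the gripper, to check that it no longer rocks, and let go. Leave the stand where it is and the other things undisturbed.

Things in the scene. Friction and masses are not known exactly. Their poses are not given: they have to be found in the camera images.
- stand: Weighing stand, loose, 2 kg: stone slab 200 x 200 x 36 mm (underside 60, top 96 above worktop) on four steel legs 44 inside its edges; a low white balance (top 137) fixed on it towards the back right. Level at the start, but rocks if its front left corner is pressed. Origin: worktop level under slab centre; x along the slab's diagonal from the bare foot (front left) to the back right corner, sides at 45 degrees to x; z up.
- bare_foot (a point): Centre of the lower end of the stand's front left leg, at (-79.2, 0, 16.8) mm on the stand. The leg is 24 across with a 4 mm bevel at its end; it lost its pad and ends 16.8 mm above the worktop (the other three stand on black pads). Two shims, 16 mm together, fill the gap but for 0.8 mm of play.
- left_edge (a point): Middle of the slab's left lower edge, at (-70.7, 70.7, 60) mm on the stand. From this side a shim slides in pointing along the stand's x turned by -35 to -45 degrees. In place its tab is only 16 mm outside the slab's edge, so hold it there with the tool tilted 30 to 40 degrees, leaning back from the slab. A low hose lies on the worktop some 100 mm beyond this side.
- front_edge (a point): Middle of the slab's front lower edge (facing the robot), at (-70.7, -70.7, 60) mm on the stand. From this side a shim points along the stand's x turned by +35 to +45 degrees, held as on the left. Two shims from the same side get their tabs in each other's way; one from each side do not.
- corner_top (a point): Point on the slab's bare upper face at the front left corner, 22 mm outward of the bare foot, at (-101, 0, 96) mm on the stand: the place to press for the rocking test (unshimmed, 5 to 10 N here rock the stand; let go, it tips back level). The balance begins about 50 mm from it.
- shim_a: Shim A, one of two alike: bare aluminium, 0.11 kg. Flat plate 70 long, 50 wide (40 at the last 8 mm of the nose), 8 thick; at its rear a tab 48 long, 30 wide, 8 thick is bent up at 50 degrees, leaning away from the nose, top 43 high. Starts lying flat. Take it across the tab's 30 mm width. Origin on its underside below the nose centre; x towards the nose, z up out of the plate.
- shim_a_nose (a point): Nose centre of shim A: 25 mm behind the nose end, mid-width, half-way up the plate (4 mm above its underside). This point belongs under the middle of the bare foot. Axes as the shim's.
- shim_a_tab (a point): Centre of shim A's tab (where to grip), 60.4 mm behind and 18.4 mm above its nose centre. Axes as the shim's (x level, not along the tab).
- shim_b: Shim B, one of two alike: bare aluminium, 0.11 kg. Flat plate 70 long, 50 wide (40 at the last 8 mm of the nose), 8 thick; at its rear a tab 48 long, 30 wide, 8 thick is bent up at 50 degrees, leaning away from the nose, top 43 high. Starts lying flat. Take it across the tab's 30 mm width. Origin on its underside below the nose centre; x towards the nose, z up out of the plate.
- shim_b_nose (a point): Nose centre of shim B: 25 mm behind the nose end, mid-width, half-way up the plate (4 mm above its underside). This point belongs under the middle of the bare foot. Axes as the shim's.
- shim_b_tab (a point): Centre of shim B's tab (where to grip), 60.4 mm behind and 18.4 mm above its nose centre. Axes as the shim's (x level, not along the tab).
- bottle_small: bystander; origin at the centre of its underside. Small brown stain bottle with a pale screw cap, 42 in diameter, 77 high.
- cup_far: bystander; origin at the centre of its underside. Sample cup with a screw lid, 39 in diameter, 74 high.
- dish: bystander; origin at the centre of its underside. Closed petri dish, 90 in diameter, 15 high.
- lab_timer: bystander; origin at the centre of its underside. Small bench timer, 62 x 68 x 22 mm.
- pen_marker: bystander; origin at the centre of its underside. Marker pen lying flat, 130 long, 10 thick.
Not all that is in view belongs to the job. Leave any blue look-alike of the shim_b alone.

How it is judged (in metres and radians):
On the way, in this order (a step that is already met when the one before it is completed fails the run):
1. one shim lies flat on the worktop with its nose centre under the bare foot (within 15 mm) (((horizontal distance between shim_a_nose and bare_foot below 0.015 m and angle between shim_a_nose's own z axis and vertical below 0.06 rad and height (world z) of shim_a_nose below 0.0075 m) or (horizontal distance between shim_b_nose and bare_foot below 0.015 m and angle between shim_b_nose's own z axis and vertical below 0.06 rad and height (world z) of shim_b_nose below 0.0075 m))), for 0.2 s.
2. the other shim lies flat on top of it, its nose centre also under the bare foot (within 15 mm), and both are let go (horizontal distance between each of shim_a_nose, shim_b_nose and bare_foot below 0.015 m and angle between each of shim_a_nose, shim_b_nose's own z axis and vertical below 0.06 rad and ((height (world z) of shim_a_nose below 0.0075 m and height (world z) of shim_b_nose between 0.0095 and 0.0145 m) or (height (world z) of shim_b_nose below 0.0075 m and height (world z) of shim_a_nose between 0.0095 and 0.0145 m)) and contact force between the fingers and shim_a below 0.1 N and contact force between the fingers and shim_b below 0.1 N), for 0.2 s.
3. the fingers press on the slab's front left corner (over 8 N, within 45 mm of its marked point) and the stand stays level (under 0.04 rad) (contact force between the fingers and stand above 8 N and horizontal distance between the grasp point and corner_top below 0.045 m and height (world z) of the grasp point above 0.09 m and angle between stand's own z axis and vertical below 0.04 rad and horizontal distance between each of shim_a_nose, shim_b_nose and bare_foot below 0.015 m and angle between each of shim_a_nose, shim_b_nose's own z axis and vertical below 0.06 rad and ((height (world z) of shim_a_nose below 0.0075 m and height (world z) of shim_b_nose between 0.0095 and 0.0145 m) or (height (world z) of shim_b_nose below 0.0075 m and height (world z) of shim_a_nose between 0.0095 and 0.0145 m))), for 0.2 s.
At the end, for the whole second after the job is handed in: Both shims lie flat (within 0.06 rad), one on the worktop and the other on top of it, each nose centre within 15 mm (horizontally) of the bare foot's centre; the stand is level within 0.03 rad; shims and stand are at rest and released (horizontal distance between each of shim_a_nose, shim_b_nose and bare_foot below 0.015 m and angle between each of shim_a_nose, shim_b_nose's own z axis and vertical below 0.06 rad and ((height (world z) of shim_a_nose below 0.0075 m and height (world z) of shim_b_nose between 0.0095 and 0.0145 m) or (height (world z) of shim_b_nose below 0.0075 m and height (world z) of shim_a_nose between 0.0095 and 0.0145 m)) and angle between stand's own z axis and vertical below 0.03 rad and linear speed of each of shim_a, shim_b, stand below 0.02 m/s); the robot touches nothing.
It fails at once if a bystander is shoved or knocked (moved more than 40 mm) (distance of any of bottle_small, cup_far, dish, lab_timer, pen_marker from where it was at the start of the episode above 0.04 m).
It fails at once if the stand is shoved more than 30 mm from where it stood (distance of stand from where it was at the start of the episode above 0.03 m).
It fails at once if the stand is tipped over (tilted more than 0.35 rad) (angle between stand's own z axis and vertical above 0.35 rad).
It also fails if it takes over 69 s, if anything falls off the work surface, if the arm or the gripper's body presses on something with over 40 N, if the wrist force passes 120 N, or if a joint passes its speed limit or range.

## Working session

There is one attempt and no reset: what is moved stays moved. The work goes in short steps, Python scripts to look and compute and a shell command to move; the robot and the scene stay as the last step left them, time stands still between calls to the robot, and variables do not carry over. Pictures are saved under pics/ and viewed, and the job is handed in when it is done.

```bash
ls; mkdir -p pics
python3 - <<'E'
from cell import ctrl, viewer
import cv2
print(ctrl.sense())
for n in("scene","top"):
    im=viewer.camera(n); cv2.imwrite(f"pics/{n}0.png",im[:,:,::-1]); m=viewer.camera_model(n); print(n,m)
E
```

```text
pics
{'time': 0.0, 'joint_pos': array([-1.39132050e+00,  2.63544767e-01, -4.89350993e-02,  1.25938460e+00,
        7.64258343e-07,  1.41547966e+00]), 'joint_vel': array([ 0.0002471 ,  0.00046594,  0.00086976,  0.0018821 , -0.00069397,
       -0.00034725]), 'effort': array([-1.43892645e-03, -6.37611866e+01,  3.84561110e+01,  1.34412610e-02,
       -1.02040026e-04,  1.05844447e-05]), 'position': array([ 172.43234182, -495.54915072,  191.31446481]), 'orientation': array([ 8.15037670e-01, -5.79407724e-01, -3.81911861e-04, -3.73328880e-04]), 'force': array([-0.13360314,  0.43147751,  0.37873815]), 'torque': array([ 0.05135661, -0.01582996,  0.00210033]), 'grip_width': 85.42279795733701}
scene {'camera_matrix': array([[357.01743076,   0.        , 256.14350725],
       [  0.        , 357.01743076, 187.62080736],
       [  0.        ,   0.        ,   1.        ]]), 'position': array([ 16.59934026, 945.1130149 , 746.23575828]), 'orientation': array([-0.22173991,  0.8622824 , -0.44069133,  0.11441861])}
top {'camera_matrix': array([[459.94892272,   0.        , 252.40037264],
       [  0.        , 459.94892272, 193.10391218],
       [  0.        ,   0.        ,   1.        ]]), 'position': array([ 340.79172481,  172.36703537, 1341.34074267]), 'orientation': array([-0.69702525,  0.71566371, -0.02147097,  0.0389905 ])}
```

View pics/scene0.png

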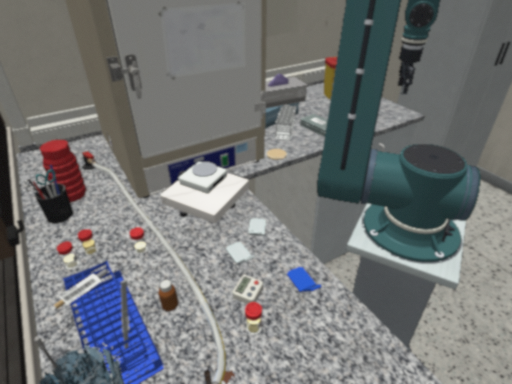

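View pics/top0.png

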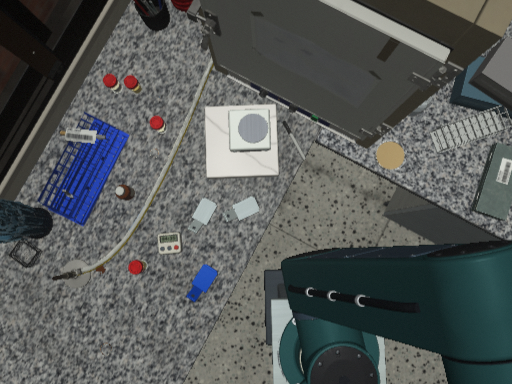

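The scene view shows the stand near (205,190), pale plates at (258,227) and (238,252), and a blue plate at (303,279). The top view shows the stand at (242,141), pale plates at (204,211) and (245,208), and the blue look-alike at (202,282), which I will leave alone. Next I'll enlarge the shims to confirm them.

```bash
cat > h.py <<'E'
import numpy as np, cv2
from scipy.spatial.transform import Rotation as R
from cell import ctrl, viewer
M={n:viewer.camera_model(n) for n in("scene","top")}
def ray(n,uv):
    m=M[n]; d=np.linalg.inv(m["camera_matrix"])@np.array([uv[0],uv[1],1.]); return m["position"],R.from_quat(m["orientation"]).as_matrix()@d
def pl(n,uv,z):
    o,d=ray(n,uv); return o+d*(z-o[2])/d[2]
def proj(n,p):
    m=M[n]; c=R.from_quat(m["orientation"]).as_matrix().T@(np.asarray(p,float)-m["position"]); q=m["camera_matrix"]@c; return q[:2]/q[2]
def tri(u1,u2):
    (a,d),(b,e)=ray("top",u1),ray("scene",u2); d=d/np.linalg.norm(d);e=e/np.linalg.norm(e)
    s=np.linalg.lstsq(np.c_[d,-e],b-a,rcond=None)[0]; p=a+s[0]*d;q=b+s[1]*e
    return (p+q)/2,np.linalg.norm(p-q)
def crop(n,x,y,w,h,k,out,im=None):
    im=viewer.camera(n)[:,:,::-1] if im is None else im
    cv2.imwrite(out,cv2.resize(im[y:y+h,x:x+w],None,fx=k,fy=k,interpolation=cv2.INTER_CUBIC))
E
python3 - <<'E'
from h import *
t=cv2.imread("pics/top0.png");s=cv2.imread("pics/scene0.png")
crop("top",180,95,110,145,0,0,t) if 0 else None
crop("top",180,95,130,145,4,"pics/t1.png",t); crop("scene",150,150,180,150,4,"pics/s1.png",s)
E
```

```text
(no output)
```

View pics/t1.png

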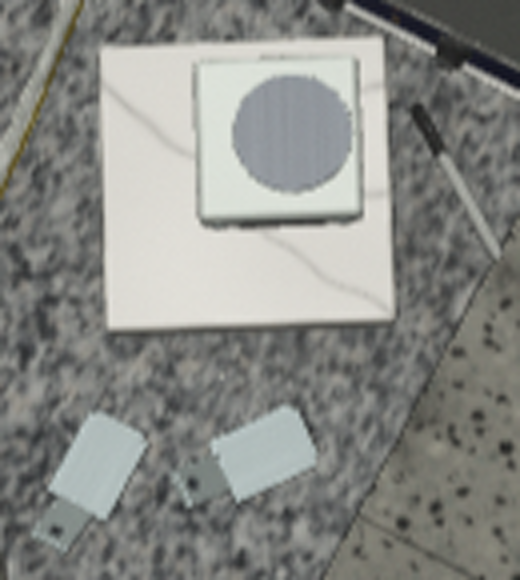

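View pics/s1.png

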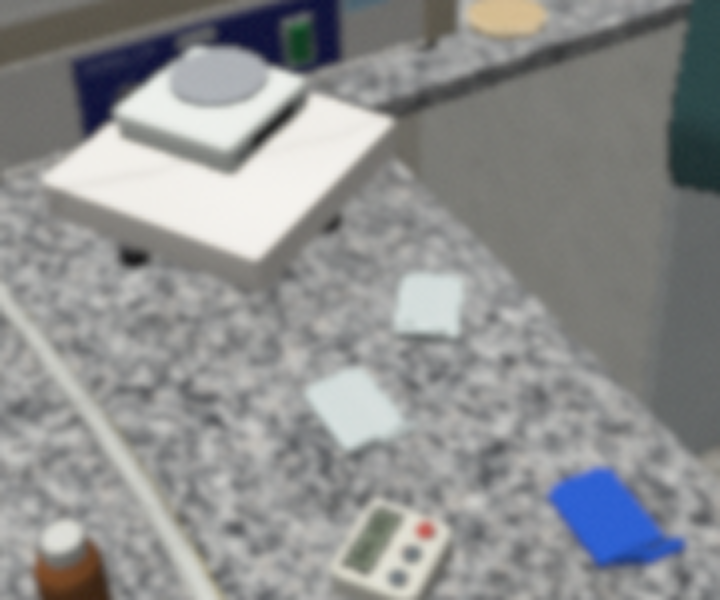

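Candidates: pale aluminium plates at top (204,211) and (245,208), and a blue one at (202,282). In the crops the two pale ones match bare aluminium, with dark upturned tabs with a hole at their lower left ends. Those are shims A and B. The slab's front left corner is at about top (207,177). Now I'll measure them.

Run:
```python
from h import *
t=cv2.imread("pics/top0.png");s=cv2.imread("pics/scene0.png")
def blobs(im,x0,y0,w,h,thr=185,a0=100):
    # mask from smoothed upsample
    c=cv2.resize(im[y0:y0+h,x0:x0+w],None,fx=4,fy=4,interpolation=cv2.INTER_CUBIC)
    g=cv2.GaussianBlur(c,(0,0),4).min(2)
    m=(g>thr).astype(np.uint8)
    cs,_=cv2.findContours(m,cv2.RETR_EXTERNAL,cv2.CHAIN_APPROX_NONE)
    return [ (k+0.5)/4-.5+np.array([x0,y0]) for k in ([c.reshape(-1,2) for c in cs if cv2.contourArea(c)>a0*16])]
for n,im,reg in(("top",t,(185,190,90,60)),("scene",s,(215,210,65,60))):
    for b in blobs(im,*reg,thr=165,a0=60):
        print(n,"cent px",b.mean(0), "n",len(b))
        P=np.array([pl(n,q,8)[:2] for q in b]).astype(np.float32)
        r=cv2.minAreaRect(P); print("  rect",r, "area",cv2.contourArea(P)); print(cv2.boxPoints(r).round(1).tolist())
b=max(blobs(t,195,95,95,95,thr=185,a0=500),key=len)
P=np.array([pl("top",q,96)[:2] for q in b]).astype(np.float32)
r=cv2.minAreaRect(P);print("slab",r);print(cv2.boxPoints(r).round(1).tolist(), pl("top",(207,177.3),96))
```

```text
top cent px [204.10487288 210.49894068] n 236
  rect ((408.9310302734375, 345.63592529296875), (43.05101013183594, 62.99538040161133), 60.06821823120117) area 2532.0187285407446
[[370.8999938964844, 342.70001220703125], [425.5, 311.29998779296875], [447.0, 348.6000061035156], [392.3999938964844, 380.0]]
top cent px [245.4104251  207.59261134] n 247
  rect ((413.75079345703125, 224.925537109375), (44.22416305541992, 62.537498474121094), 24.28787612915039) area 2556.2078792061657
[[380.70001220703125, 244.3000030517578], [406.5, 187.3000030517578], [446.79998779296875, 205.5], [421.0, 262.5]]
scene cent px [238.52985075 250.95615672] n 268
  rect ((410.0203552246094, 341.79559326171875), (58.79962158203125, 88.57526397705078), 63.039833068847656) area 4151.644124148879
[[357.20001220703125, 335.70001220703125], [436.20001220703125, 295.5], [462.79998779296875, 347.8999938964844], [383.8999938964844, 388.1000061035156]]
scene cent px [256.74543189 224.3891196 ] n 301
  rect ((413.7144470214844, 219.41168212890625), (89.47225952148438, 77.18112182617188), 77.83967590332031) area 4598.01380111184
[[366.6000061035156, 183.8000030517578], [442.0, 167.60000610351562], [460.8999938964844, 255.0], [385.3999938964844, 271.29998779296875]]
slab ((595.48388671875, 229.89186096191406), (193.13099670410156, 193.07371520996094), 0.6654792428016663)
[[497.79998779296875, 325.29998779296875], [500.0, 132.1999969482422], [693.2000122070312, 134.5], [690.9000244140625, 327.5]] [494.74558449 324.89725645  96.        ]
```

Run:
```python
from h import *
T=lambda U,V:((U+.5)/4-.5+180,(V+.5)/4-.5+95)
S=lambda U,V:((U+.5)/4-.5+150,(V+.5)/4-.5+150)
for k,a,b in(("slabFL",(107,330),(258,263)),("slabBL",(100,46),(45,181)),("slabFR",(395,320),(396,122)),
 ("A noseL",(96,411),(307,404)),("A noseR",(146,446),(360,368)),("B noseL",(290,406),(402,275)),("B noseR",(316,460),(462,274))):
    print(k,tri(T(*a),S(*b)))
# tab ends in top view
for k,a in(("A tab tip",[(33,530),(66,552)]),("A rear",[(50,487),(105,518)]),("B tabtip",[(173,470),(188,507)]),("Brear",[(213,440),(238,500)])):
    q=np.mean(a,0); z=43 if "t" in k else 8; print(k,pl("top",T(*q),z))
# bottle, timer, hose
```

```text
slabFL (array([495.4351479 , 326.91101037,  91.83876854]), np.float64(0.8126462208941493))
slabBL (array([692.31781787, 327.25555663,  93.64992966]), np.float64(4.062025404693609))
slabFR (array([496.42748733, 129.55008946,  93.12914707]), np.float64(1.0551508994744982))
A noseL (array([447.29423043, 347.94051406,  -6.150907  ]), np.float64(1.8389076841165066))
A noseR (array([421.59910864, 310.93405831,   9.93421208]), np.float64(2.811754089226421))
B noseL (array([447.38294854, 205.32227623,   8.61394623]), np.float64(1.4652135454601012))
B noseR (array([405.81042   , 186.66856269,  13.00204356]), np.float64(2.0500357021673277))
A tab tip [353.04500672 376.3804541   43.        ]
A rear [380.72327343 361.08707505   8.        ]
B tabtip [387.65640173 282.99233752  43.        ]
Brear [401.47716888 252.9963695    8.        ]
```

```bash
cat >> h.py <<'E'
def yaw(q): return np.degrees(np.arctan2(*R.from_quat(q).as_matrix()[[1,0],0]))
def go(x,y,z,yw=None):
    s=ctrl.sense(); Rm=R.from_quat(s["orientation"]).as_matrix()
    d=Rm.T@(np.array([x,y,z])-s["position"])/10
    a=yaw(s["orientation"]); tw=0 if yw is None else -np.radians((yw-a+180)%360-180)
    print("pos",s["position"].round(1),"yaw",a.round(2),"t",round(s["time"],2),"F",s["force"].round(1),"w",round(s["grip_width"],1),"| cm",d.round(2),"twist",round(tw,3))
E
python3 - <<'E'
from h import *
print([pl("top",p,z).round(0) for p,z in(((169,243),22),((124,192),77),((202,282),8),((150,205),5),((165,170),5),((137,267),74),((157,122),74))])
go(450,-300,200)
go(450,100,200)
E
```

```text
[array([317., 446.,  22.]), array([463., 559.,  77.]), array([203., 355.,   8.]), array([429., 505.,   5.]), array([531., 460.,   5.]), array([255., 525.,  74.]), array([658., 466.,  74.])]
pos [ 172.4 -495.6  191.4] yaw -70.81 t 0.1 F [ 0.5 -0.2 -0.8] w 85.5 | cm [ -9.35 -32.64  -0.85] twist 0
pos [ 172.4 -495.6  191.4] yaw -70.81 t 0.1 F [ 0.5 -0.2 -0.8] w 85.5 | cm [-47.13 -45.79  -0.81] twist 0
```

```bash
python3 -m crank '[{"x":-0.8,"y":-2.7},{"x":-0.8,"y":-2.7},{"x":-0.8,"y":-2.7},{"x":-0.8,"y":-2.7},{"x":-0.8,"y":-2.7},{"x":-0.8,"y":-2.7},{"x":-0.8,"y":-2.7},{"x":-0.8,"y":-2.7},{"x":-0.8,"y":-2.7},{"x":-0.8,"y":-2.7},{"x":-0.8,"y":-2.7},{"x":-0.8,"y":-2.7}]' -1 40
python3 -c "
from h import *
go(450,50,200)"
```

```text
pos [ 172.4 -495.6  191.4] yaw -70.81 t 0.1 F [ 0.5 -0.2 -0.8] w 85.5 | cm [-42.41 -44.14  -0.82] twist 0invalid input
```

```bash
python3 -m crank '[{"x":-0.8,"y":-2.7,"z":0,"twist":0},{"x":-0.8,"y":-2.7,"z":0,"twist":0},{"x":-0.8,"y":-2.7,"z":0,"twist":0},{"x":-0.8,"y":-2.7,"z":0,"twist":0},{"x":-0.8,"y":-2.7,"z":0,"twist":0},{"x":-0.8,"y":-2.7,"z":0,"twist":0},{"x":-0.8,"y":-2.7,"z":0,"twist":0},{"x":-0.8,"y":-2.7,"z":0,"twist":0},{"x":-0.8,"y":-2.7,"z":0,"twist":0},{"x":-0.8,"y":-2.7,"z":0,"twist":0}]' -1 40
python3 -c "
from h import *
go(450,50,200)"
```

```text
time: 0.93
position: [402.1, -330.5, 191.6]
orientation: [0.815, -0.579, -0.0, -0.0]
force: [0.4, -0.8, -0.1]
grip_width: 85.2
pos [ 402.1 -330.5  191.6] yaw -70.82 t 0.93 F [ 0.4 -0.8 -0.1] w 85.2 | cm [-34.36 -17.02  -0.83] twist 0
```

```bash
python3 -m crank '[{"x":-3.1,"y":-1.5,"z":0,"twist":0},{"x":-3.1,"y":-1.5,"z":0,"twist":0},{"x":-3.1,"y":-1.5,"z":0,"twist":0},{"x":-3.1,"y":-1.5,"z":0,"twist":0},{"x":-3.1,"y":-1.5,"z":0,"twist":0},{"x":-3.1,"y":-1.5,"z":0,"twist":0},{"x":-3.1,"y":-1.5,"z":0,"twist":0},{"x":-3.1,"y":-1.5,"z":0,"twist":0},{"x":-3.1,"y":-1.5,"z":0,"twist":0},{"x":-3.1,"y":-1.5,"z":0,"twist":0},{"x":-3.1,"y":-1.5,"z":0,"twist":0}]'
python3 -m crank '[{"x":0,"y":0,"z":0,"twist":-0.12},{"x":0,"y":0,"z":0,"twist":-0.12},{"x":0,"y":0,"z":0,"twist":-0.12},{"x":0,"y":0,"z":0,"twist":-0.12},{"x":0,"y":0,"z":0,"twist":-0.12},{"x":0,"y":0,"z":0,"twist":-0.12},{"x":0,"y":0,"z":0,"twist":-0.12},{"x":0,"y":0,"z":0,"twist":-0.12},{"x":0,"y":0,"z":0,"twist":-0.12},{"x":0,"y":0,"z":0,"twist":-0.12}]'
python3 -c "
from h import *
go(356.1,376.1,110,60)"
```

```text
time: 1.85
position: [444.7, 46.4, 191.7]
orientation: [0.815, -0.579, -0.0, 0.0]
force: [0.5, -0.0, 0.4]
grip_width: 85.2
time: 2.68
position: [444.8, 44.7, 191.6]
orientation: [1.0, -0.015, -0.0, -0.0]
force: [0.5, -0.3, -0.1]
grip_width: 85.3
pos [444.8  44.7 191.6] yaw -1.72 t 2.68 F [ 0.5 -0.3 -0.1] w 85.3 | cm [ -9.85 -32.85   8.16] twist -1.077
```

```bash
python3 -m crank '[{"x":-0.9,"y":-3,"z":0,"twist":0},{"x":-0.9,"y":-3,"z":0,"twist":0},{"x":-0.9,"y":-3,"z":0,"twist":0},{"x":-0.9,"y":-3,"z":0,"twist":0},{"x":-0.9,"y":-3,"z":0,"twist":0},{"x":-0.9,"y":-3,"z":0,"twist":0},{"x":-0.9,"y":-3,"z":0,"twist":0},{"x":-0.9,"y":-3,"z":0,"twist":0},{"x":-0.9,"y":-3,"z":0,"twist":0},{"x":-0.9,"y":-3,"z":0,"twist":0},{"x":-0.9,"y":-3,"z":0,"twist":0}]'
python3 -m crank '[{"x":0,"y":0,"z":0.9,"twist":-0.12},{"x":0,"y":0,"z":0.9,"twist":-0.12},{"x":0,"y":0,"z":0.9,"twist":-0.12},{"x":0,"y":0,"z":0.9,"twist":-0.12},{"x":0,"y":0,"z":0.9,"twist":-0.12},{"x":0,"y":0,"z":0.9,"twist":-0.12},{"x":0,"y":0,"z":0.9,"twist":-0.12},{"x":0,"y":0,"z":0.9,"twist":-0.12},{"x":0,"y":0,"z":0.8,"twist":-0.12},{"x":0,"y":0,"z":0,"twist":0},{"x":0,"y":0,"z":0,"twist":0}]'
python3 - <<'E'
from h import *
go(356.1,376.1,110,60); go(356.1,376.1,26.5,60)
s=viewer.camera("scene")[:,:,::-1];t=viewer.camera("top")[:,:,::-1]
crop("",180,170,170,130,4,"pics/s2.png",s); crop("",140,95,150,150,4,"pics/t2.png",t)
E
```

```text
time: 3.6
position: [357.1, 379.5, 191.6]
orientation: [1.0, -0.018, -0.0, 0.0]
force: [1.3, -0.5, 0.2]
grip_width: 85.5
time: 4.52
position: [357.7, 377.9, 111.6]
orientation: [0.868, 0.497, -0.001, 0.0]
force: [0.6, -0.4, -0.1]
grip_width: 85.3
pos [357.7 377.9 111.6] yaw 59.6 t 4.52 F [ 0.6 -0.4 -0.1] w 85.3 | cm [-0.23 -0.05  0.16] twist -0.007
pos [357.7 377.9 111.6] yaw 59.6 t 4.52 F [ 0.6 -0.4 -0.1] w 85.3 | cm [-0.22 -0.04  8.51] twist -0.007
```

View pics/s2.png

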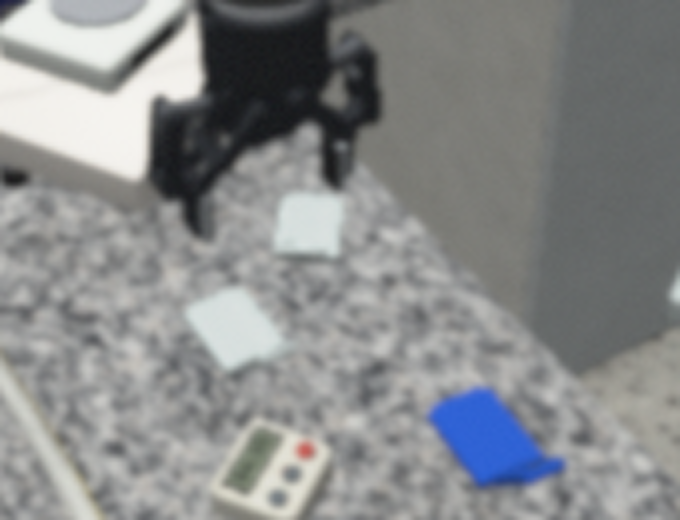

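View pics/t2.png

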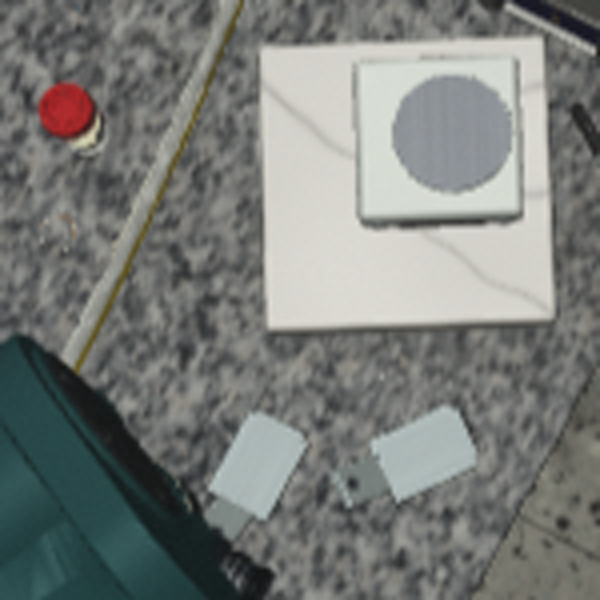

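```bash
python3 -m crank '[{"x":-0.2,"y":0,"z":1.2,"twist":-0.007},{"x":0,"y":0,"z":1.2,"twist":0},{"x":0,"y":0,"z":1.2,"twist":0},{"x":0,"y":0,"z":1.2,"twist":0},{"x":0,"y":0,"z":1.2,"twist":0},{"x":0,"y":0,"z":1.2,"twist":0},{"x":0,"y":0,"z":0.9,"twist":0},{"x":0,"y":0,"z":0.4,"twist":0},{"x":0,"y":0,"z":0,"twist":0}]'
python3 -m crank '[{"x":0,"y":0,"z":0,"twist":0},{"x":0,"y":0,"z":0,"twist":0},{"x":0,"y":0,"z":0,"twist":0},{"x":0,"y":0,"z":0,"twist":0},{"x":0,"y":0,"z":0,"twist":0},{"x":0,"y":0,"z":0,"twist":0},{"x":0,"y":0,"z":0,"twist":0},{"x":0,"y":0,"z":0,"twist":0}]' 1 40
python3 - <<'E'
from h import *
go(356.1,376.1,26.5,60)
s=viewer.camera("scene")[:,:,::-1]
crop("",180,190,130,110,5,"pics/s3.png",s)
E
```

```text
time: 5.37
position: [356.7, 376.2, 26.4]
orientation: [0.865, 0.501, -0.0, 0.0]
force: [-0.5, -0.1, -1.1]
grip_width: 85.5
time: 6.03
position: [356.9, 376.3, 26.8]
orientation: [0.865, 0.502, -0.0, 0.0]
force: [-0.3, 0.6, 0.7]
grip_width: 0.2
pos [356.9 376.3  26.8] yaw 60.22 t 6.03 F [-0.3  0.6  0.7] w 0.2 | cm [-0.06 -0.06  0.03] twist 0.004
```

View pics/s3.png

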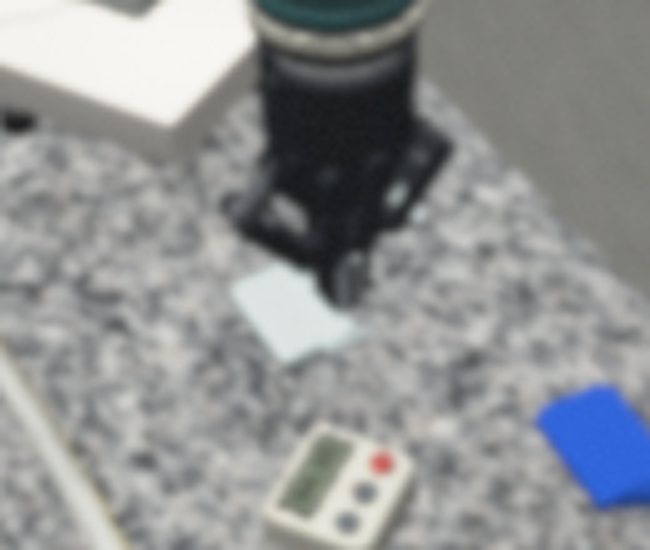

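Run:
```python
from h import *
f=lambda n,p:((proj(n,p)-[180,190]+.5)*5-.5).round(0)
s=ctrl.sense()["position"]
print("tcp",f("scene",s),"grasp",f("scene",s+[0,0,19]))
d=np.array([.866,-.5,0]);l=np.array([.5,.866,0]);N=np.array([417.6,340.6,0]);Z=np.array([0,0,1])
for k,p in(("noseL",N+25*d+20*l+8*Z),("noseR",N+25*d-20*l+8*Z),("rearL",N-45*d+25*l+8*Z),("rearR",N-45*d-25*l+8*Z),("tipL",N-77*d+15*l+43*Z),("tipR",N-77*d-15*l+43*Z)):print(k,f("scene",p))
t=viewer.camera("top")[:,:,::-1]; crop("",140,150,150,110,5,"pics/t3.png",t)
```

```text
tcp [342. 354.] grasp [342. 330.]
noseL [231. 284.]
noseR [292. 258.]
rearL [281. 366.]
rearR [360. 331.]
tipL [324. 352.]
tipR [373. 330.]
```

View pics/t3.png

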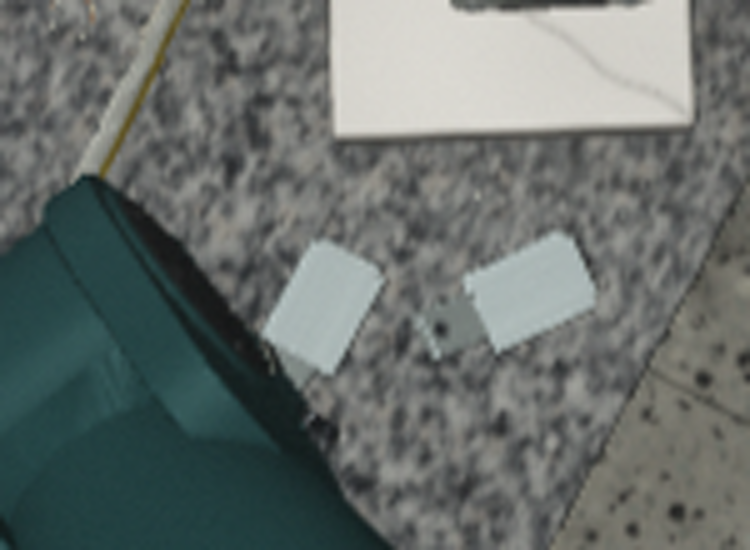

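Run:
```python
from h import *
g=lambda p:((proj("scene",p)-[180,170]+.5)*4-.5).round(0)
P=np.array([357.7,377.9,0]);l=np.array([.506,.862,0])
for z in(111,124,140,160):print(z,g(P+[0,0,z]),g(P+43*l+[0,0,z]),g(P-43*l+[0,0,z]))
s=ctrl.sense();print(s["joint_pos"].round(3),s["effort"].round(1),s["force"])
for m in M: print(R.from_quat(M[m]["orientation"]).as_matrix().round(3))
```

```text
111 [269. 273.] [209. 298.] [327. 249.]
124 [269. 258.] [209. 283.] [327. 234.]
140 [269. 239.] [207. 264.] [327. 216.]
160 [268. 215.] [206. 239.] [328. 192.]
[ 0.655  0.361 -0.381  0.829 -0.     1.174] [  0.  -66.5  32.1   0.    0.    0. ] [ 0.28353491  0.55956426 -0.31264428]
[[-0.875 -0.282  0.393]
 [-0.483  0.513 -0.709]
 [-0.002 -0.811 -0.585]]
[[-0.025 -0.996  0.086]
 [-0.999  0.027  0.024]
 [-0.026 -0.085 -0.996]]
```

Run:
```python
from h import *
s=viewer.camera("scene")[:,:,::-1]
cv2.imwrite("pics/s4.png",cv2.resize(s[215:275,220:290],None,fx=10,fy=10,interpolation=cv2.INTER_CUBIC))
```

```text
(no output)
```

View pics/s4.png

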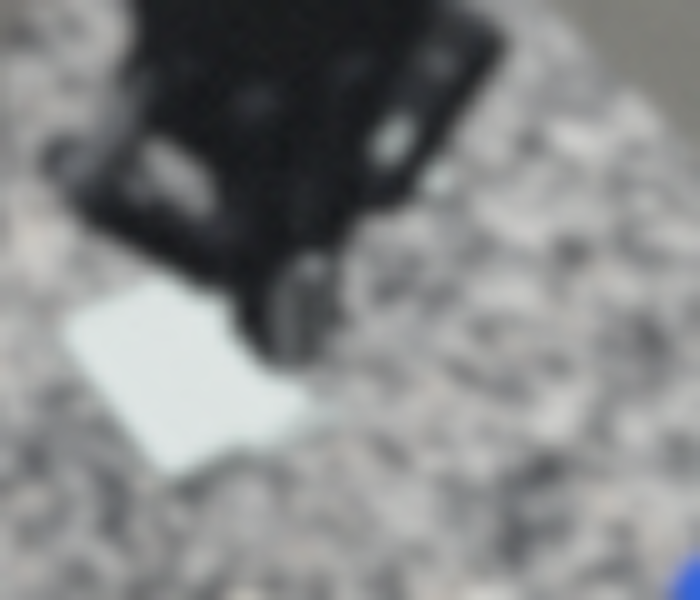

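The fingers shut on nothing. In s4 the fingertip is at scene (249.5,251), but the reported TCP projects to about (248,260). So either the tips are really about 38 mm higher than reported, or they are shifted along the line of sight. I'll open, go down in small steps watching the force, and look again.

```bash
python3 -m crank '[{"x":0,"y":0,"z":0,"twist":0},{"x":0,"y":0,"z":0,"twist":0},{"x":0,"y":0,"z":0,"twist":0},{"x":0,"y":0,"z":0,"twist":0},{"x":0,"y":0,"z":0,"twist":0},{"x":0,"y":0,"z":0,"twist":0}]' -1
python3 -m crank '[{"x":0,"y":0,"z":0.5,"twist":0},{"x":0,"y":0,"z":0.5,"twist":0},{"x":0,"y":0,"z":0.5,"twist":0},{"x":0,"y":0,"z":0.5,"twist":0}]'
python3 - <<'E'
from h import *
s=viewer.camera("scene")[:,:,::-1]
cv2.imwrite("pics/s5.png",cv2.resize(s[195:275,210:290],None,fx=8,fy=8,interpolation=cv2.INTER_CUBIC))
f=lambda n,p:((proj(n,p)-[210,195]+.5)*8-.5).round(0)
P=ctrl.sense()["position"];l=np.array([.5,.866,0])
for z in(13,30,50):print(z,f("scene",P+43*l+[0,0,z]),f("scene",P-43*l+[0,0,z]))
E
```

```text
time: 6.68
position: [357.0, 376.3, 26.8]
orientation: [0.865, 0.502, 0.0, 0.0]
force: [-0.3, 0.7, -1.0]
grip_width: 72.2
time: 7.02
position: [356.8, 376.2, 6.0]
orientation: [0.865, 0.502, -0.0, 0.0]
force: [0.6, -0.3, 0.4]
grip_width: 85.4
13 [198. 595.] [419. 495.]
30 [196. 560.] [419. 461.]
50 [193. 518.] [419. 419.]
```

View pics/s5.png

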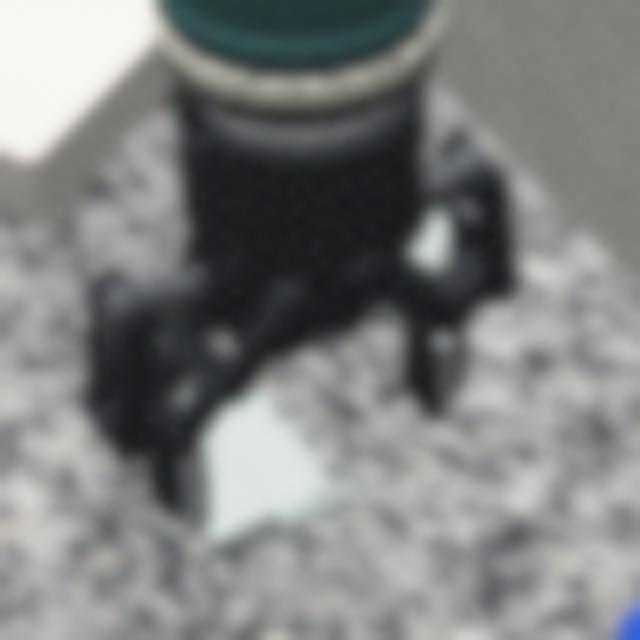

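Run:
```python
from h import *
s=cv2.imread("pics/scene0.png")
cv2.imwrite("pics/s6.png",cv2.resize(s[0:110,360:460],None,fx=6,fy=6,interpolation=cv2.INTER_CUBIC))
f=lambda n,p:((proj(n,p)-[360,0]+.5)*6-.5).round(0)
P=np.array([172.4,-495.6,191.4]);l=np.array([.328,-.945,0])
for z in(0,13,50):print(z,f("scene",P+[0,0,z]),f("scene",P+48*l+[0,0,z]),f("scene",P-48*l+[0,0,z]))
```

```text
0 [233. 621.] [222. 593.] [244. 650.]
13 [237. 602.] [227. 575.] [249. 631.]
50 [251. 547.] [239. 521.] [263. 575.]
```

View pics/s6.png

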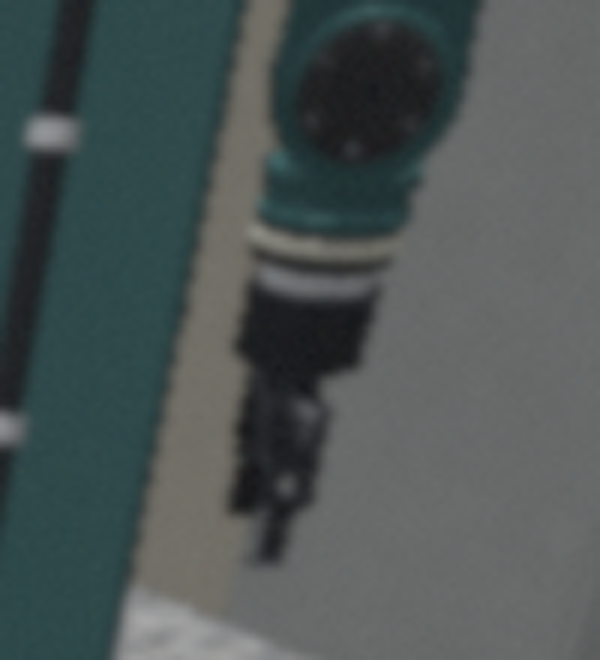

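The start picture s6 shows the near tip at (265,562) in the crop. That again fits a point about 50 mm above the reported TCP, 13 of which is the open-finger set-back. The tool yaw was quite different there, so this is a height offset of about +38 mm and not a sideways one. I'll descend 17 mm more in steps and close.

```bash
python3 -m crank '[{"x":0,"y":0,"z":0.4,"twist":0},{"x":0,"y":0,"z":0.4,"twist":0},{"x":0,"y":0,"z":0.4,"twist":0},{"x":0,"y":0,"z":0,"twist":0}]'
python3 -m crank '[{"x":0,"y":0,"z":0.3,"twist":0},{"x":0,"y":0,"z":0.2,"twist":0},{"x":0,"y":0,"z":0,"twist":0}]'
python3 -m crank '[{"x":0,"y":0,"z":0,"twist":0},{"x":0,"y":0,"z":0,"twist":0},{"x":0,"y":0,"z":0,"twist":0},{"x":0,"y":0,"z":0,"twist":0},{"x":0,"y":0,"z":0,"twist":0},{"x":0,"y":0,"z":0,"twist":0},{"x":0,"y":0,"z":0,"twist":0}]' 1 40
python3 - <<'E'
from h import *
s=viewer.camera("scene")[:,:,::-1]
cv2.imwrite("pics/s7.png",cv2.resize(s[195:275,210:290],None,fx=8,fy=8,interpolation=cv2.INTER_CUBIC))
E
```

```text
time: 7.4
position: [356.6, 376.1, -6.0]
orientation: [0.865, 0.502, -0.0, 0.0]
force: [0.0, 0.1, -0.8]
grip_width: 85.3
time: 7.65
position: [356.8, 376.2, -10.5]
orientation: [0.865, 0.502, -0.0, 0.0]
force: [-0.2, 0.4, 1.3]
grip_width: 85.5
time: 8.23
position: [357.0, 376.4, -10.1]
orientation: [0.865, 0.502, 0.0, -0.0]
force: [-0.3, 0.1, 2.3]
grip_width: 28.4
```

View pics/s7.png

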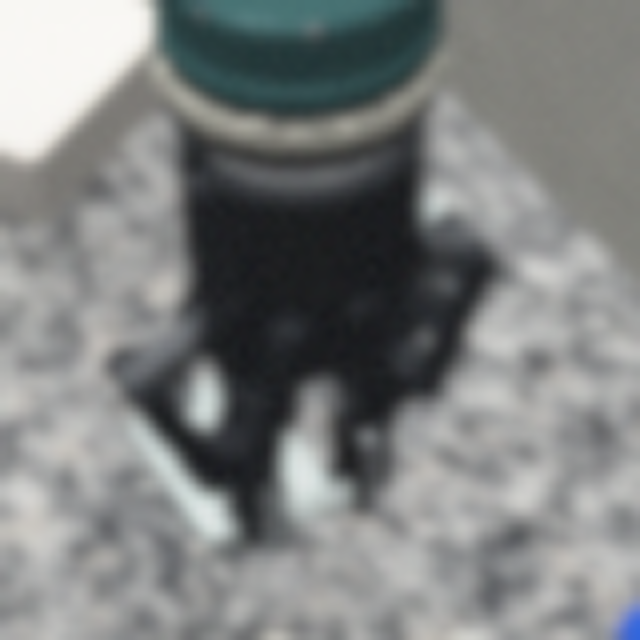

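```bash
python3 -m crank '[{"x":0,"y":0,"z":-0.5,"twist":0},{"x":0,"y":0,"z":-0.6,"twist":0},{"x":0,"y":0,"z":-0.6,"twist":0},{"x":0,"y":0,"z":-0.3,"twist":0},{"x":0,"y":0,"z":0,"twist":0},{"x":0,"y":0,"z":0,"twist":0}]'
python3 - <<'E'
from h import *
g=lambda p:((proj("scene",p)-[210,195]+.5)*8-.5).round(0)
for z in (-10,26,30): print(z,g((357,376.4,z)))
t=viewer.camera("top")[:,:,::-1];s=viewer.camera("scene")[:,:,::-1]
crop("",140,150,150,110,5,"pics/t8.png",t);crop("",195,180,110,100,6,"pics/s8.png",s)
go(390,300,10,86)
E
```

```text
time: 8.78
position: [357.1, 376.4, 10.0]
orientation: [0.865, 0.502, 0.0, -0.0]
force: [0.2, -1.0, -1.3]
grip_width: 28.5
-10 [309. 601.]
26 [308. 529.]
30 [307. 521.]
pos [356.8 376.2   9.6] yaw 60.22 t 8.88 F [-0.7 -0.4 -1. ] w 28.2 | cm [-4.97  6.66 -0.04] twist -0.45
```

View pics/t8.png

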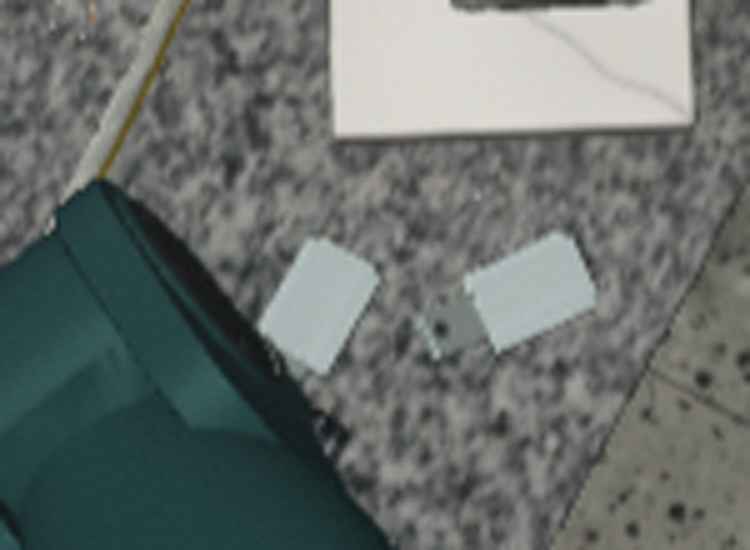

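View pics/s8.png

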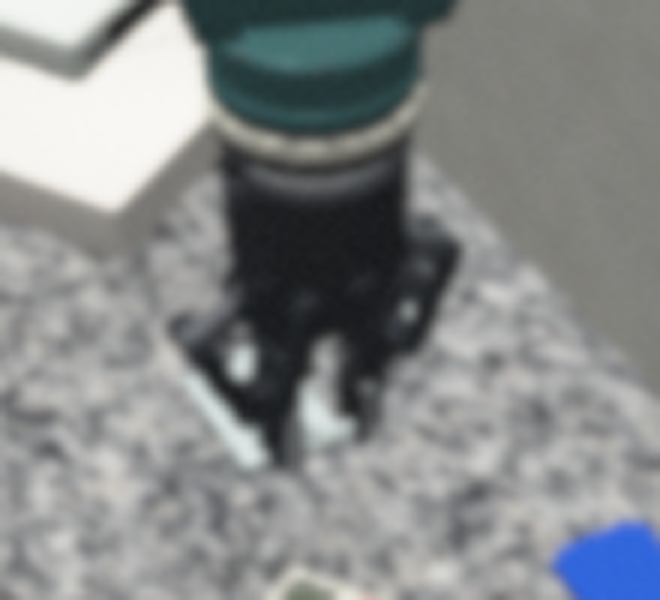

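```bash
python3 -m crank '[{"x":0,"y":0,"z":0,"twist":-0.08},{"x":0,"y":0,"z":0,"twist":-0.1},{"x":0,"y":0,"z":0,"twist":-0.1},{"x":0,"y":0,"z":0,"twist":-0.1},{"x":0,"y":0,"z":0,"twist":-0.07},{"x":0,"y":0,"z":0,"twist":0}]'
python3 -c "
from h import *
go(395,295,10,86)"
```

```text
time: 9.38
position: [356.8, 376.2, 9.5]
orientation: [0.73, 0.683, -0.0, -0.0]
force: [-0.4, -0.7, -1.2]
grip_width: 28.6
pos [356.8 376.2   9.5] yaw 86.19 t 9.38 F [-0.4 -0.7 -1.2] w 28.6 | cm [-7.85  4.35 -0.05] twist 0.003
```

```bash
python3 -m crank '[{"x":-1,"y":0.5,"z":0,"twist":0},{"x":-1.5,"y":0.8,"z":0,"twist":0},{"x":-1.5,"y":0.8,"z":0,"twist":0},{"x":-1.5,"y":0.8,"z":0,"twist":0},{"x":-1.3,"y":0.8,"z":0,"twist":0},{"x":-1,"y":0.6,"z":0,"twist":0},{"x":0,"y":0,"z":0,"twist":0},{"x":0,"y":0,"z":0,"twist":0}]'
python3 - <<'E'
from h import *
t=viewer.camera("top")[:,:,::-1].copy();s=viewer.camera("scene")[:,:,::-1].copy()
cv2.imwrite("pics/top9.png",t);cv2.imwrite("pics/scene9.png",s)
crop("",160,120,150,110,5,"pics/t9.png",t);crop("",180,170,110,100,6,"pics/s9.png",s)
go(468.7,290.2,-8,86)
E
```

```text
time: 10.05
position: [394.6, 295.1, 9.8]
orientation: [0.732, 0.681, -0.0, -0.0]
force: [-0.9, 0.9, -0.7]
grip_width: 28.6
pos [394.2 295.8   9.8] yaw 85.97 t 10.15 F [-0.6 -0.3 -1.1] w 28.4 | cm [-0.03  7.47  1.78] twist -0.001
```

View pics/t9.png

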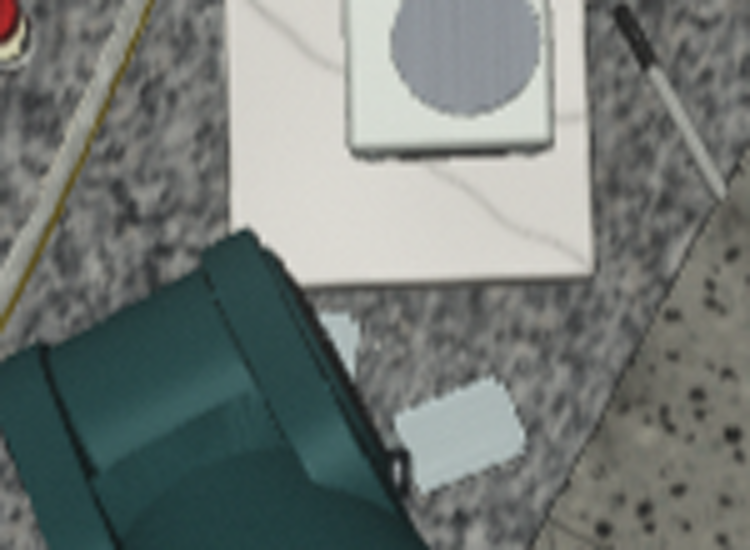

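View pics/s9.png

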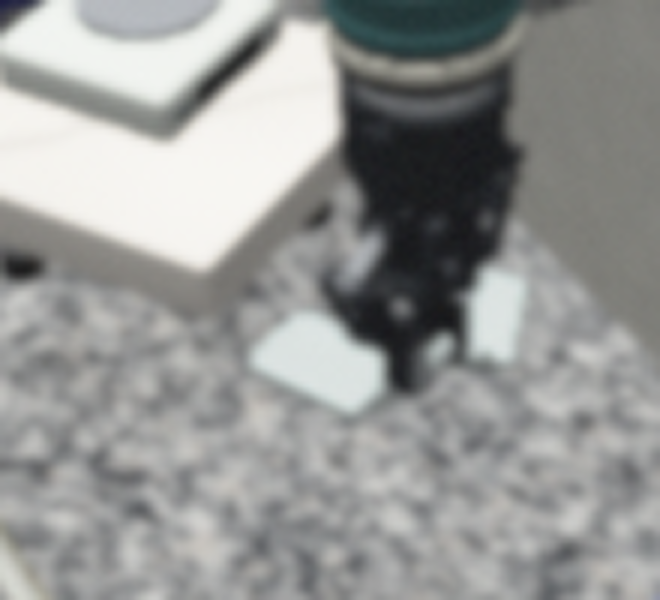

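Run:
```python
from h import *
f=lambda n,p,o,k:((proj(n,p)-o+.5)*k-.5).round(0)
a=np.radians(-4.03);d=np.array([np.cos(a),np.sin(a),0]);l=np.array([-d[1],d[0],0]);Z=np.array([0,0,1])
N=np.array([394.2,295.8,0])+70.4*d
for k,p in(("noseL",N+25*d+20*l+28*Z),("shoulderL",N+17*d+25*l+28*Z),("noseR",N+25*d-20*l+28*Z),("rearL",N-45*d+25*l+28*Z)):print(k,f("scene",p,[180,170],6),f("top",p,[160,120],5))
```

```text
noseL [244. 356.] [279. 309.]
shoulderL [251. 368.] [270. 322.]
noseR [292. 311.] [348. 312.]
rearL [354. 416.] [264. 430.]
```

```bash
python3 -m crank '[{"x":0,"y":0.7,"z":0,"twist":0},{"x":0,"y":0.7,"z":0,"twist":0},{"x":0,"y":0.6,"z":0,"twist":0},{"x":0,"y":0,"z":0.6,"twist":0},{"x":0,"y":0,"z":0.6,"twist":0},{"x":0,"y":0,"z":0.5,"twist":0},{"x":0,"y":0,"z":0,"twist":0},{"x":0,"y":0,"z":0,"twist":0}]'
python3 -c "
from h import *
go(470.5,291,-7,86)"
```

```text
time: 10.82
position: [413.8, 293.9, -7.7]
orientation: [0.731, 0.682, -0.001, -0.0]
force: [-0.2, -1.0, -2.1]
grip_width: 28.4
pos [413.8 293.9  -7.7] yaw 86.01 t 10.82 F [-0.2 -1.  -2.1] w 28.4 | cm [ 0.11  5.68 -0.08] twist 0.0
```

```bash
python3 -m crank '[{"x":0,"y":0.5,"z":0,"twist":0},{"x":0,"y":0.8,"z":0,"twist":0},{"x":0,"y":0.8,"z":0,"twist":0},{"x":0,"y":0.8,"z":0,"twist":0},{"x":0,"y":0.5,"z":0,"twist":0},{"x":0,"y":0,"z":0,"twist":0}]'
python3 -m crank '[{"x":0,"y":0.5,"z":0,"twist":0},{"x":0.1,"y":0.7,"z":0,"twist":0},{"x":0,"y":0.7,"z":0,"twist":0},{"x":0,"y":0.4,"z":0,"twist":0},{"x":0,"y":0,"z":0,"twist":0},{"x":0,"y":0,"z":0,"twist":0}]'
python3 - <<'E'
from h import *
t=viewer.camera("top")[:,:,::-1].copy();s=viewer.camera("scene")[:,:,::-1].copy()
cv2.imwrite("pics/top10.png",t);cv2.imwrite("pics/scene10.png",s)
crop("",160,90,150,130,5,"pics/t10.png",t);crop("",150,150,120,100,6,"pics/s10.png",s)
go(470.5,291,-10,86)
E
```

```text
time: 11.32
position: [449.8, 291.7, -7.2]
orientation: [0.732, 0.682, 0.0, 0.0]
force: [-0.0, 0.1, -2.0]
grip_width: 28.8
time: 11.82
position: [471.4, 291.1, -7.3]
orientation: [0.731, 0.682, -0.0, -0.0]
force: [-0.6, 0.5, -1.1]
grip_width: 28.4
pos [471.  291.1  -7.3] yaw 86.0 t 11.92 F [-0.  -0.  -0.9] w 28.2 | cm [-0.01 -0.05  0.27] twist 0.0
```

View pics/t10.png

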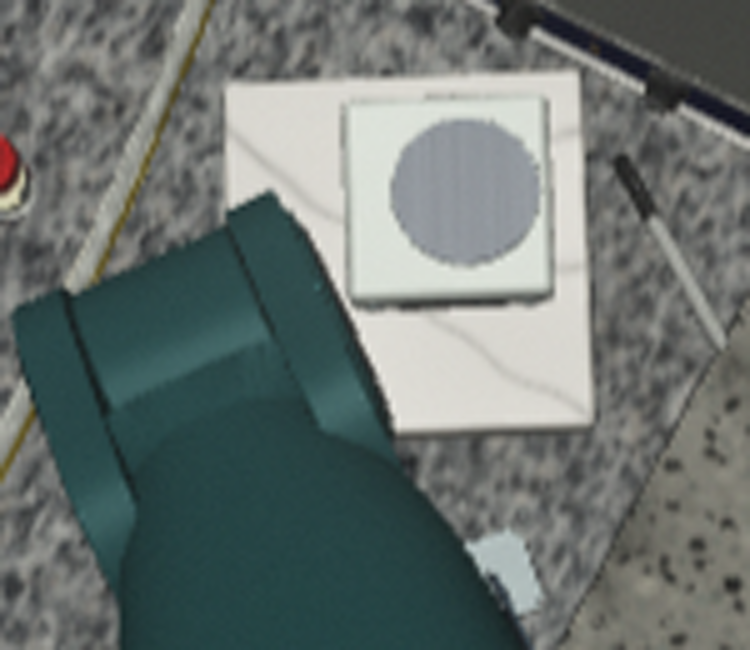

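View pics/s10.png

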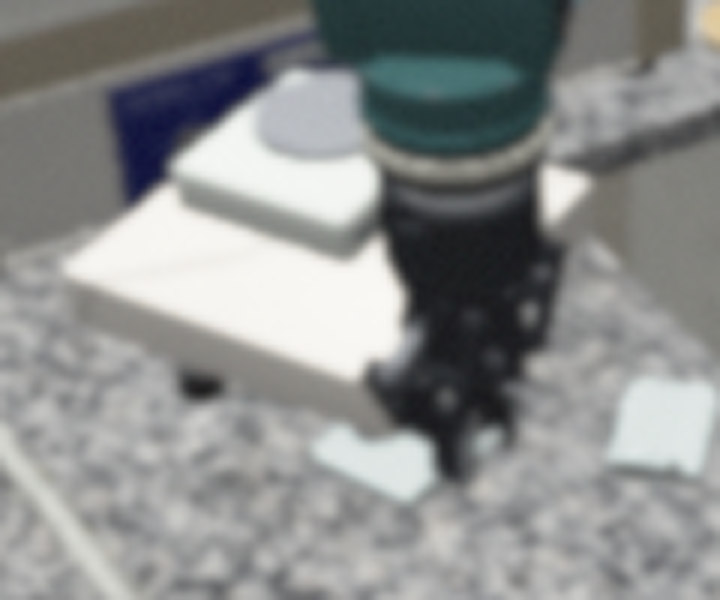

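```bash
python3 -m crank '[{"x":0,"y":0,"z":0.15,"twist":0},{"x":0,"y":0,"z":0.15,"twist":0},{"x":0,"y":0,"z":0,"twist":0},{"x":0,"y":0,"z":0,"twist":0}]'
python3 -m crank '[{"x":0,"y":0,"z":0,"twist":0},{"x":0,"y":0,"z":0,"twist":0},{"x":0,"y":0,"z":0,"twist":0},{"x":0,"y":0,"z":0,"twist":0},{"x":0,"y":0,"z":0,"twist":0},{"x":0,"y":0,"z":0,"twist":0}]' -0.4
python3 - <<'E'
from h import *
go(471,291,200,86)
E
```

```text
time: 12.25
position: [471.2, 291.2, -10.1]
orientation: [0.731, 0.682, 0.0, 0.0]
force: [-1.6, -0.1, 4.2]
grip_width: 28.3
time: 12.75
position: [471.3, 291.1, -10.2]
orientation: [0.731, 0.682, -0.0, 0.0]
force: [0.9, -0.8, 0.7]
grip_width: 59.5
pos [471.3 291.1 -10.2] yaw 86.0 t 12.75 F [ 0.9 -0.8  0.7] w 59.5 | cm [-1.000e-02 -3.000e-02 -2.102e+01] twist 0.0
```

```bash
python3 -m crank '[{"x":0,"y":0,"z":-1,"twist":0},{"x":0,"y":0,"z":-2,"twist":0},{"x":0,"y":0,"z":-3,"twist":0},{"x":0,"y":0,"z":-3,"twist":0},{"x":0,"y":0,"z":-3,"twist":0},{"x":0,"y":-1,"z":-2,"twist":0},{"x":0,"y":-3,"z":0,"twist":0},{"x":0,"y":-3,"z":0,"twist":0},{"x":0,"y":-3,"z":0,"twist":0},{"x":0,"y":-3,"z":0,"twist":0},{"x":0,"y":-2,"z":0,"twist":0}]' -1
python3 - <<'E'
from h import *
t=viewer.camera("top")[:,:,::-1].copy();s=viewer.camera("scene")[:,:,::-1].copy()
cv2.imwrite("pics/top11.png",t);cv2.imwrite("pics/scene11.png",s)
crop("",160,90,150,130,5,"pics/t11.png",t);crop("",150,150,130,100,6,"pics/s11.png",s)
E
```

```text
time: 13.67
position: [319.2, 301.3, 130.5]
orientation: [0.731, 0.682, 0.0, -0.0]
force: [0.3, 0.8, 1.1]
grip_width: 85.8
```

View pics/t11.png

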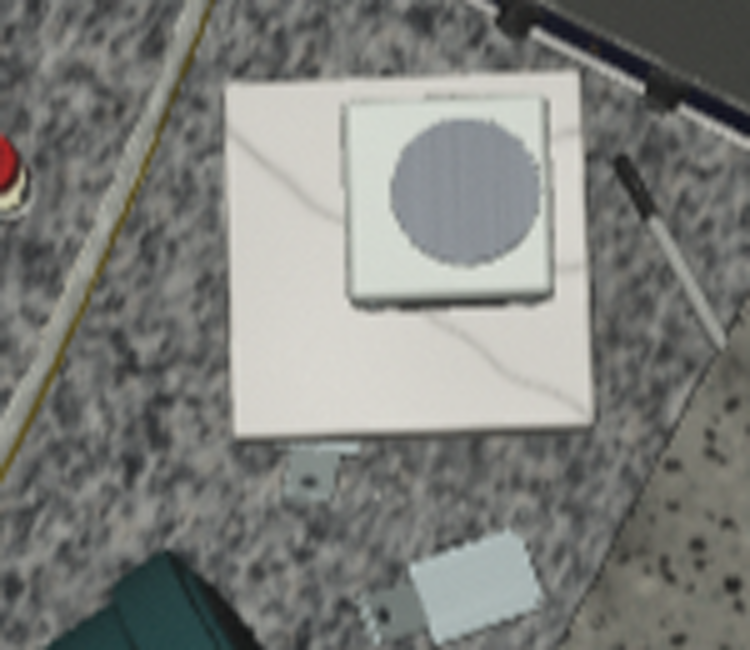

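View pics/s11.png

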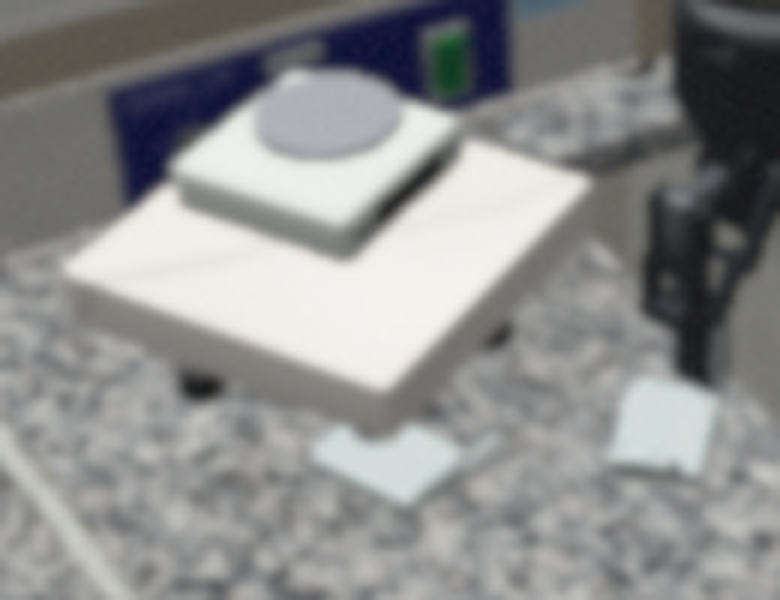

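Run:
```python
from h import *
T=lambda U,V:((U+.5)/5-.5+160,(V+.5)/5-.5+90)
S=lambda U,V:((U+.5)/6-.5+150,(V+.5)/6-.5+150)
print("rearR",pl("top",T(358,446),8),"rearR low",pl("top",T(358,453),0))
print("tip",pl("top",T(283,499),43),pl("top",T(332,503),43), "tri tip? ")
print("rearL scene",pl("scene",S(408,503),0),pl("scene",S(408,496),8),"left corner",pl("scene",S(313,455),8))
a=np.radians(-4);d=np.array([np.cos(a),np.sin(a),0]);l=np.array([-d[1],d[0],0]);F=np.array([538.9,285.3,0])
for k,p in(("rearR",F-45*d-25*l),("rearL",F-45*d+25*l),("tipL",F-77.7*d+15*l),("tipR",F-77.7*d-15*l),("shL",F+17*d+25*l)):print(k,p.round(1))
# slab now
t=cv2.imread("pics/top11.png")
c=cv2.resize(t[95:190,195:290],None,fx=4,fy=4,interpolation=cv2.INTER_CUBIC);g=cv2.GaussianBlur(c,(0,0),4).min(2)
cs,_=cv2.findContours((g>185).astype(np.uint8),cv2.RETR_EXTERNAL,cv2.CHAIN_APPROX_NONE);b=max(cs,key=len).reshape(-1,2)
P=np.array([pl("top",(q+.5)/4-.5+[195,95],96)[:2] for q in b]).astype(np.float32);print(cv2.minAreaRect(P))
c=cv2.resize(t[190:230,225:275],None,fx=4,fy=4,interpolation=cv2.INTER_CUBIC);g=cv2.GaussianBlur(c,(0,0),4).min(2)
cs,_=cv2.findContours((g>165).astype(np.uint8),cv2.RETR_EXTERNAL,cv2.CHAIN_APPROX_NONE);b=max(cs,key=len).reshape(-1,2)
P=np.array([pl("top",(q+.5)/4-.5+[225,190],8)[:2] for q in b]).astype(np.float32);r=cv2.minAreaRect(P);print("B",r,cv2.boxPoints(r).round(1).tolist())
for u in((360,600),(378,642)):print(pl("top",T(*u),43))
```

```text
rearR [499.20044223 264.86739705   8.        ] rearR low [496.01194831 265.51078867   0.        ]
tip [465.94362339 305.76198234  43.        ] [462.88954286 277.91863041  43.        ] tri tip? 
rearL scene [ 5.05145557e+02  3.04949489e+02 -1.13686838e-13] [502.76254772 307.56497474   8.        ] left corner [562.71752003 305.51262744   8.        ]
rearR [492.3 263.5   0. ]
rearL [495.8 313.4   0. ]
tipL [462.4 305.7   0. ]
tipR [460.3 275.8   0. ]
shL [557.6 309.1   0. ]
((595.2315673828125, 229.90811157226562), (191.19491577148438, 191.61080932617188), 0.4721393287181854)
B ((416.58453369140625, 198.44683837890625), (39.60101318359375, 59.49014663696289), 18.29490089416504) [[388.3999938964844, 220.5], [407.1000061035156, 164.0], [444.70001220703125, 176.39999389648438], [426.0, 232.89999389648438]]
[407.35485815 263.17850776  43.        ]
[383.35679818 253.50990261  43.        ]
```

Shim A lies flat with its nose about 4–5 mm past the foot, well within 15 mm. Shim B was nudged while I carried A past it, and it now lies at about (417,198) with yaw −72°. Next is gripping B.

```bash
python3 -m crank '[{"x":0,"y":0,"z":0,"twist":0.11},{"x":0,"y":0,"z":0,"twist":0.12},{"x":0,"y":0,"z":0,"twist":0.12},{"x":0,"y":0,"z":0,"twist":0.12},{"x":0,"y":0,"z":0,"twist":0.12},{"x":0,"y":0,"z":0,"twist":0.12},{"x":0,"y":0,"z":0,"twist":0.12},{"x":0,"y":0,"z":0,"twist":0.12},{"x":0,"y":0,"z":0,"twist":0.12},{"x":0,"y":0,"z":0,"twist":0.11},{"x":0,"y":0,"z":0,"twist":0}]' -0.2
python3 -c "
from h import *
go(398,254.4,50,18.3)"
```

```text
time: 14.68
position: [322.3, 301.7, 130.3]
orientation: [0.988, 0.157, 0.0, -0.0]
force: [0.6, 0.1, -0.4]
grip_width: 51.1
pos [322.3 301.7 130.3] yaw 18.08 t 14.68 F [ 0.6  0.1 -0.4] w 51.1 | cm [5.72 6.84 8.03] twist -0.004
```

```bash
python3 -m crank '[{"x":0.8,"y":1,"z":0,"twist":-0.004},{"x":1.2,"y":1.4,"z":0,"twist":0},{"x":1.2,"y":1.4,"z":1,"twist":0},{"x":1.2,"y":1.4,"z":2,"twist":0},{"x":0.8,"y":1.0,"z":2,"twist":0},{"x":0.5,"y":0.6,"z":2,"twist":0},{"x":0,"y":0,"z":1,"twist":0},{"x":0,"y":0,"z":0,"twist":0}]'
python3 - <<'E'
from h import *
go(398,254.4,-17,18.3)
s=viewer.camera("scene")[:,:,::-1].copy()
crop("",200,150,110,100,6,"pics/s12.png",s)
E
```

```text
time: 15.35
position: [397.0, 254.4, 48.2]
orientation: [0.987, 0.163, -0.001, 0.0]
force: [-1.2, 0.3, 1.2]
grip_width: 51.1
pos [397.  254.4  48.2] yaw 18.77 t 15.35 F [-1.2  0.3  1.2] w 51.1 | cm [0.11 0.03 6.52] twist 0.008
```

View pics/s12.png

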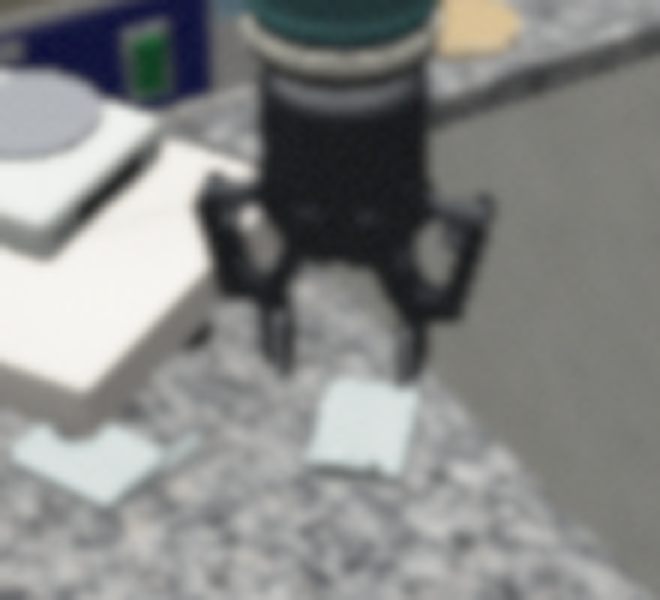

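```bash
python3 -m crank '[{"x":0.1,"y":0,"z":1,"twist":0.008},{"x":0,"y":0,"z":1.2,"twist":0},{"x":0,"y":0,"z":1.2,"twist":0},{"x":0,"y":0,"z":1,"twist":0},{"x":0,"y":0,"z":0.8,"twist":0},{"x":0,"y":0,"z":0.6,"twist":0},{"x":0,"y":0,"z":0.4,"twist":0},{"x":0,"y":0,"z":0.3,"twist":0},{"x":0,"y":0,"z":0,"twist":0}]'
python3 -m crank '[{"x":0,"y":0,"z":0,"twist":0},{"x":0,"y":0,"z":0,"twist":0},{"x":0,"y":0,"z":0,"twist":0},{"x":0,"y":0,"z":0,"twist":0},{"x":0,"y":0,"z":0,"twist":0},{"x":0,"y":0,"z":0,"twist":0}]' 1 40
python3 -m crank '[{"x":0,"y":0,"z":-0.5,"twist":0},{"x":0,"y":0,"z":-1,"twist":0},{"x":0,"y":0,"z":-1.5,"twist":0},{"x":0,"y":0,"z":-2,"twist":0},{"x":0,"y":0,"z":-2,"twist":0},{"x":0,"y":0,"z":-2,"twist":0},{"x":0,"y":0,"z":-1,"twist":0},{"x":0,"y":0,"z":0,"twist":0}]'
python3 - <<'E'
from h import *
t=viewer.camera("top")[:,:,::-1].copy();s=viewer.camera("scene")[:,:,::-1].copy()
cv2.imwrite("pics/top13.png",t);cv2.imwrite("pics/scene13.png",s)
crop("",160,90,150,130,5,"pics/t13.png",t);crop("",180,130,120,110,6,"pics/s13.png",s)
go(430,430,83,6)
E
```

```text
time: 16.15
position: [398.3, 255.7, -15.3]
orientation: [0.987, 0.158, -0.0, -0.0]
force: [-0.4, 0.4, -0.5]
grip_width: 51.4
time: 16.65
position: [398.5, 255.9, -14.9]
orientation: [0.987, 0.158, 0.0, -0.0]
force: [-1.2, 1.5, 5.5]
grip_width: 28.7
time: 17.32
position: [399.4, 256.1, 86.9]
orientation: [0.987, 0.158, 0.002, -0.0]
force: [0.3, 0.3, -0.6]
grip_width: 28.6
pos [398.3 255.6  84.6] yaw 18.16 t 17.42 F [-0.3 -0.1 -1.3] w 29.1 | cm [  8.45 -15.58   0.16] twist 0.212
```

View pics/t13.png

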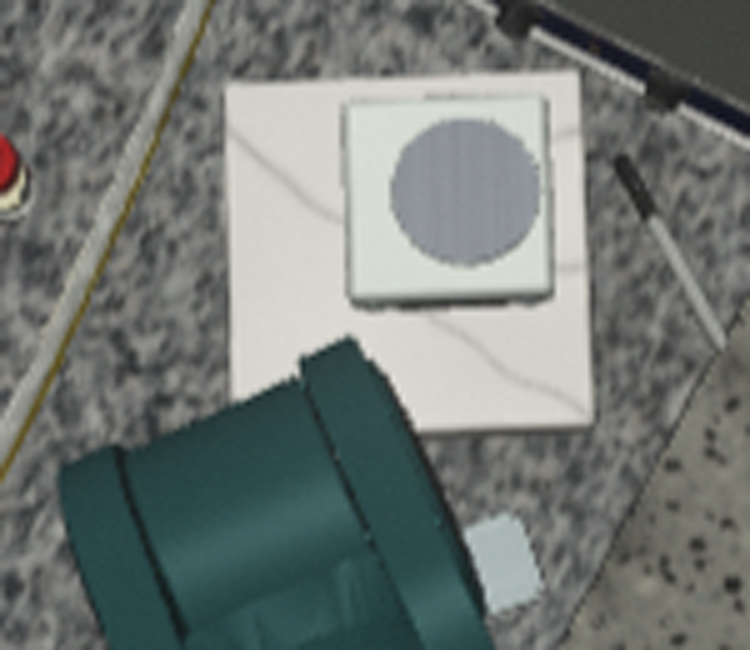

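View pics/s13.png

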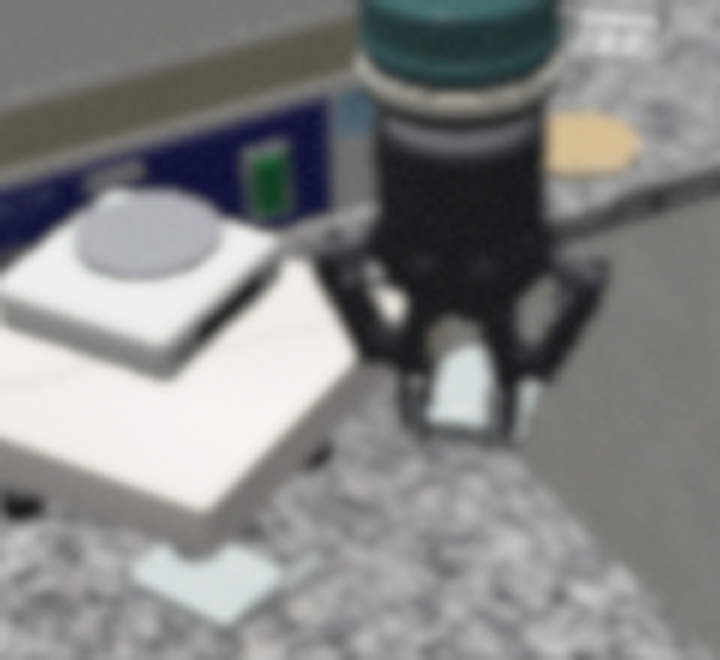

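```bash
python3 -m crank '[{"x":0.5,"y":-0.9,"z":0,"twist":0},{"x":1,"y":-1.8,"z":0,"twist":0},{"x":1,"y":-1.9,"z":0,"twist":0},{"x":1,"y":-1.9,"z":0,"twist":0},{"x":1,"y":-1.9,"z":0,"twist":0},{"x":1,"y":-1.9,"z":0,"twist":0},{"x":1,"y":-1.9,"z":0,"twist":0},{"x":1,"y":-1.9,"z":0,"twist":0.06},{"x":0.8,"y":-1.2,"z":0,"twist":0.08},{"x":0,"y":0,"z":0,"twist":0.07},{"x":0,"y":0,"z":0,"twist":0}]'
python3 -c "
from h import *
go(523.5,432,30,6)"
```

```text
time: 18.33
position: [429.7, 427.5, 83.1]
orientation: [0.999, 0.052, -0.001, 0.001]
force: [-0.2, -0.7, -0.8]
grip_width: 28.7
pos [429.7 427.5  83.1] yaw 6.0 t 18.33 F [-0.2 -0.7 -0.8] w 28.7 | cm [9.38 0.53 5.3 ] twist -0.0
```

```bash
python3 -m crank '[{"x":1,"y":0,"z":0.3,"twist":0},{"x":1.8,"y":0.1,"z":0.8,"twist":0},{"x":1.8,"y":0.1,"z":1,"twist":0},{"x":1.8,"y":0.1,"z":1,"twist":0},{"x":1.7,"y":0.1,"z":1,"twist":0},{"x":1,"y":0,"z":0.8,"twist":0},{"x":0.3,"y":0,"z":0.4,"twist":0},{"x":0,"y":0,"z":0,"twist":0},{"x":0,"y":0,"z":0,"twist":0}]'
python3 - <<'E'
from h import *
t=viewer.camera("top")[:,:,::-1].copy();s=viewer.camera("scene")[:,:,::-1].copy()
cv2.imwrite("pics/top14.png",t);cv2.imwrite("pics/scene14.png",s)
crop("",150,90,150,130,5,"pics/t14.png",t);crop("",140,140,130,110,6,"pics/s14.png",s)
go(523.5,432,-5,6)
f=lambda n,p,o,k:((proj(n,p)-o+.5)*k-.5).round(0)
st=ctrl.sense();a=np.radians(yaw(st["orientation"])-90);d=np.array([np.cos(a),np.sin(a),0]);l=np.array([-d[1],d[0],0]);Z=np.array([0,0,1])
h=st["position"][2]+15
N=st["position"]*[1,1,0]+71*d+h*Z
for k,p in(("noseL",N+25*d+20*l+8*Z),("noseR",N+25*d-20*l+8*Z),("rearL",N-45*d+25*l+8*Z),("rearR",N-45*d-25*l+8*Z)):print(k,f("scene",p,[140,140],6),f("top",p,[150,90],5))
E
```

```text
time: 19.08
position: [523.6, 432.6, 31.7]
orientation: [0.999, 0.054, -0.0, 0.0]
force: [-0.3, 0.2, -0.8]
grip_width: 28.8
pos [523.6 432.9  32.5] yaw 6.18 t 19.18 F [-0.1  0.  -1. ] w 29.0 | cm [-0.02  0.09  3.75] twist 0.003
noseL [338. 489.] [268. 344.]
noseR [410. 510.] [277. 414.]
rearL [251. 578.] [145. 352.]
rearR [345. 608.] [156. 439.]
```

View pics/t14.png

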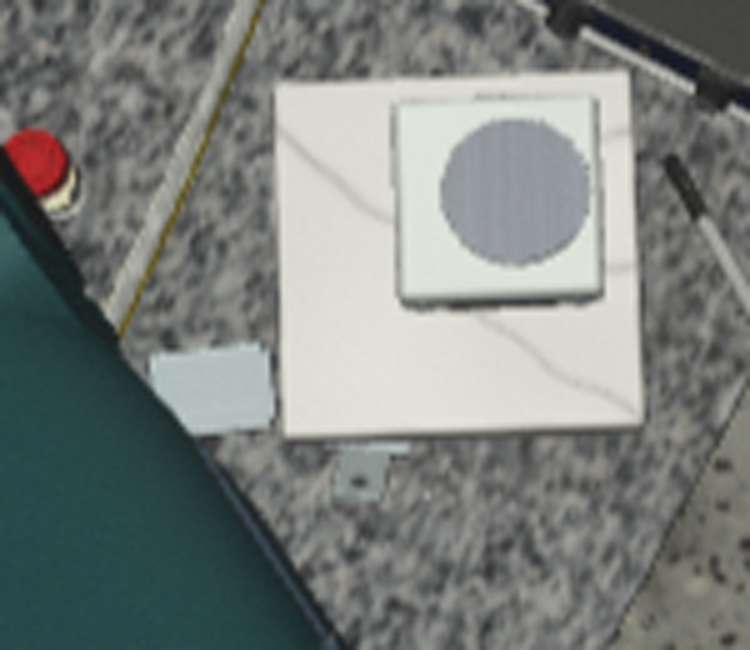

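View pics/s14.png

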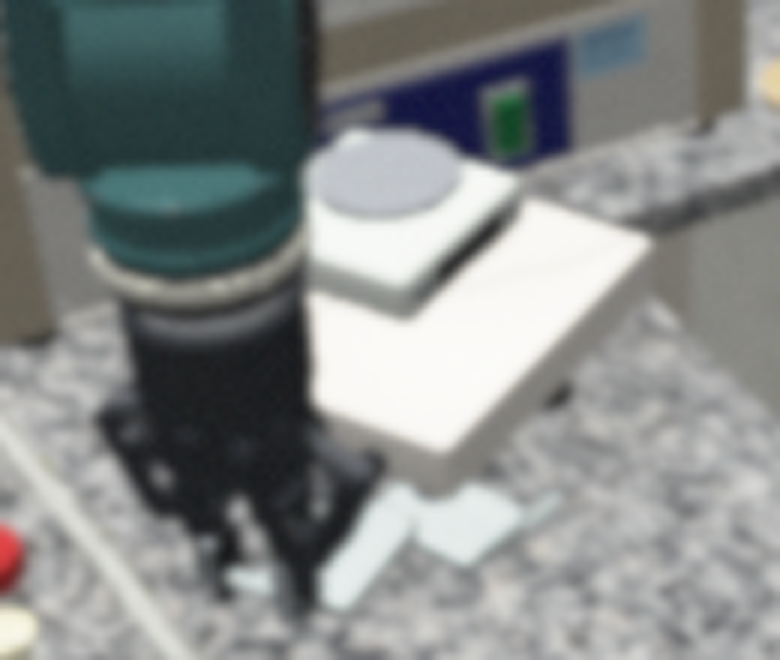

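```bash
python3 -m crank '[{"x":0,"y":0,"z":0.7,"twist":0},{"x":0,"y":0,"z":1,"twist":0},{"x":0,"y":0,"z":1,"twist":0},{"x":0,"y":0,"z":0.7,"twist":0},{"x":0,"y":0,"z":0.25,"twist":0},{"x":0,"y":0.4,"z":0,"twist":0},{"x":0,"y":0.8,"z":0,"twist":0},{"x":0,"y":1,"z":0,"twist":0},{"x":0,"y":1,"z":0,"twist":0},{"x":0,"y":0.4,"z":0,"twist":0},{"x":0,"y":0,"z":0,"twist":0},{"x":0,"y":0,"z":0,"twist":0}]'
python3 - <<'E'
from h import *
s=viewer.camera("scene")[:,:,::-1].copy();crop("",160,170,100,90,7,"pics/s15.png",s)
go(531.5,355.9,-7,6)
E
```

```text
time: 20.18
position: [528.3, 396.6, -4.4]
orientation: [0.999, 0.053, 0.0, -0.0]
force: [-0.2, -0.2, -1.9]
grip_width: 28.8
pos [528.2 396.9  -4.5] yaw 6.11 t 20.23 F [ 0.   0.1 -0.9] w 28.7 | cm [-0.11  4.11  0.25] twist 0.002
```

View pics/s15.png

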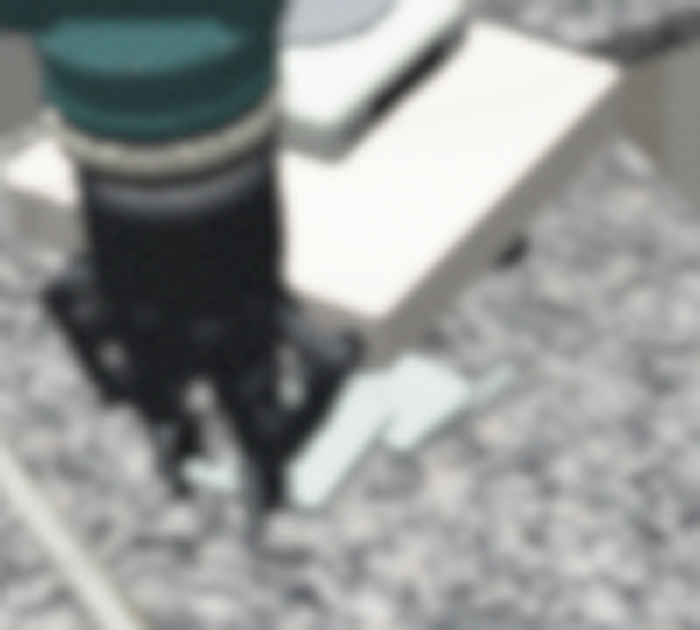

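```bash
python3 -m crank '[{"x":0,"y":0.2,"z":0,"twist":0},{"x":0,"y":0,"z":0.1,"twist":0},{"x":0,"y":0,"z":0.1,"twist":0},{"x":0,"y":0,"z":0,"twist":0},{"x":0,"y":0,"z":0,"twist":0}]'
python3 -m crank '[{"x":0,"y":0,"z":0.05,"twist":0},{"x":0,"y":0,"z":0.05,"twist":0},{"x":0,"y":0,"z":0,"twist":0},{"x":0,"y":0,"z":0,"twist":0}]'
```

```text
time: 20.65
position: [528.2, 395.0, -6.8]
orientation: [0.999, 0.054, -0.0, 0.0]
force: [-0.4, -0.4, 0.1]
grip_width: 29.0
time: 20.98
position: [528.3, 395.0, -7.6]
orientation: [0.999, 0.053, 0.0, -0.0]
force: [-0.3, 1.1, 1.8]
grip_width: 28.7
```

```bash
python3 -m crank '[{"x":0,"y":0.1,"z":-0.07,"twist":0},{"x":0,"y":0.4,"z":0,"twist":0},{"x":0,"y":0.4,"z":0,"twist":0},{"x":0,"y":0.3,"z":0,"twist":0},{"x":0,"y":0,"z":0,"twist":0}]'
python3 -c "
from h import *
go(531.5,355.9,-7,6)"
```

```text
time: 21.4
position: [529.6, 382.1, -7.0]
orientation: [0.999, 0.053, -0.0, 0.0]
force: [-0.1, -0.4, 0.2]
grip_width: 29.3
pos [529.6 382.1  -7. ] yaw 6.09 t 21.4 F [-0.1 -0.4  0.2] w 29.3 | cm [-0.09  2.63  0.  ] twist 0.002
```

```bash
python3 -m crank '[{"x":0,"y":0.3,"z":0,"twist":0},{"x":0,"y":0.4,"z":0,"twist":0},{"x":0,"y":0.4,"z":0,"twist":0},{"x":0,"y":0.2,"z":0,"twist":0},{"x":0,"y":0,"z":0,"twist":0}]'
python3 -c "
from h import *
go(531.5,355.9,-7,6)"
```

```text
time: 21.82
position: [531.0, 369.4, -7.0]
orientation: [0.999, 0.053, -0.0, 0.0]
force: [0.2, -0.3, 1.4]
grip_width: 28.8
pos [531.  369.4  -7. ] yaw 6.1 t 21.82 F [ 0.2 -0.3  1.4] w 28.8 | cm [-0.09  1.35  0.  ] twist 0.002
```

```bash
python3 -m crank '[{"x":0,"y":0.3,"z":0,"twist":0},{"x":0,"y":0.4,"z":0,"twist":0},{"x":0,"y":0.4,"z":0,"twist":0},{"x":0,"y":0.25,"z":0,"twist":0},{"x":0,"y":0,"z":0,"twist":0},{"x":0,"y":0,"z":0,"twist":0}]'
python3 - <<'E'
from h import *
t=viewer.camera("top")[:,:,::-1].copy();s=viewer.camera("scene")[:,:,::-1].copy()
crop("",150,90,150,130,5,"pics/t16.png",t);crop("",140,140,130,110,6,"pics/s16.png",s)
go(531.5,355.9,-7,6)
E
```

```text
time: 22.32
position: [532.4, 356.2, -7.1]
orientation: [0.999, 0.053, -0.0, 0.0]
force: [0.1, -1.5, 1.8]
grip_width: 29.1
pos [532.4 356.4  -7.1] yaw 6.12 t 22.42 F [ 0.1 -1.3  1.3] w 29.1 | cm [-0.09  0.04 -0.01] twist 0.002
```

View pics/t16.png

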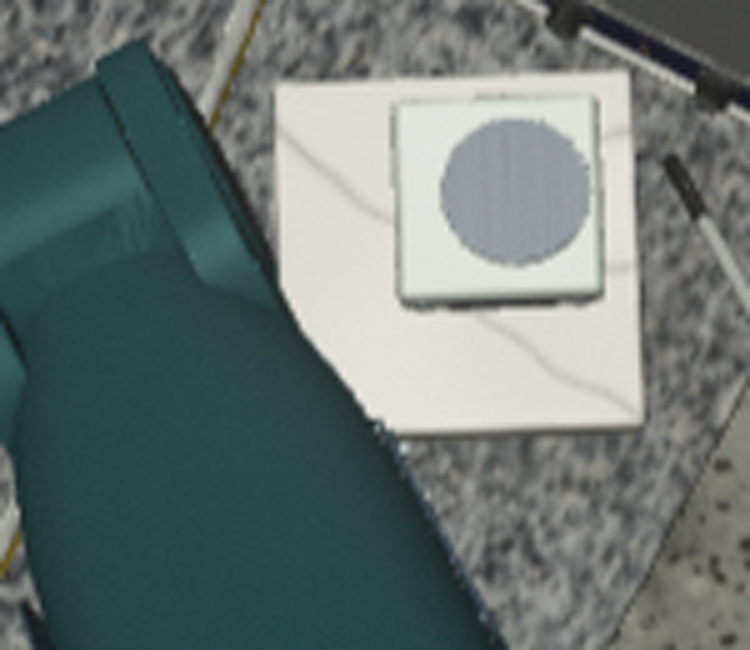

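View pics/s16.png

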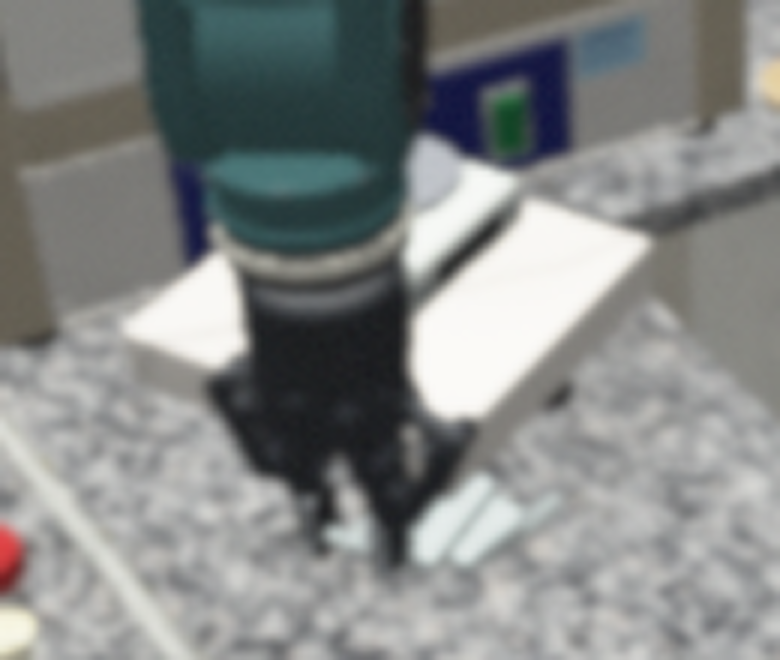

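```bash
python3 -m crank '[{"x":0,"y":0,"z":0,"twist":0},{"x":0,"y":0,"z":0,"twist":0},{"x":0,"y":0,"z":0,"twist":0},{"x":0,"y":0,"z":0,"twist":0},{"x":0,"y":0,"z":0,"twist":0},{"x":0,"y":0,"z":0,"twist":0}]' -0.4
python3 -m crank '[{"x":0,"y":0,"z":-0.5,"twist":0},{"x":0,"y":0,"z":-1,"twist":0},{"x":0,"y":0,"z":-2,"twist":0},{"x":0,"y":0,"z":-3,"twist":0},{"x":0,"y":0,"z":-3,"twist":0},{"x":0,"y":0,"z":-3,"twist":0},{"x":-2,"y":0,"z":-2,"twist":0},{"x":-3,"y":-2,"z":0,"twist":0},{"x":-3,"y":-2,"z":0,"twist":0},{"x":-3,"y":-2,"z":0,"twist":0},{"x":-3,"y":-2,"z":0,"twist":0},{"x":-2,"y":-1,"z":0,"twist":0}]'
python3 - <<'E'
from h import *
t=viewer.camera("top")[:,:,::-1].copy();s=viewer.camera("scene")[:,:,::-1].copy()
cv2.imwrite("pics/top17.png",t);cv2.imwrite("pics/scene17.png",s)
crop("",150,90,150,130,5,"pics/t17.png",t);crop("",140,140,130,110,6,"pics/s17.png",s)
go(523.1,300.6,90)
E
```

```text
time: 22.92
position: [532.3, 356.7, -7.0]
orientation: [0.999, 0.053, -0.0, 0.0]
force: [-0.1, -0.1, 0.7]
grip_width: 59.7
time: 23.92
position: [361.0, 430.2, 139.2]
orientation: [0.999, 0.054, 0.0, -0.0]
force: [1.4, 1.2, -0.3]
grip_width: 59.6
pos [360.7 430.1 139.4] yaw 6.32 t 24.02 F [ 0.3 -0.6 -0.5] w 59.6 | cm [14.71 14.67  4.93] twist 0
```

View pics/t17.png

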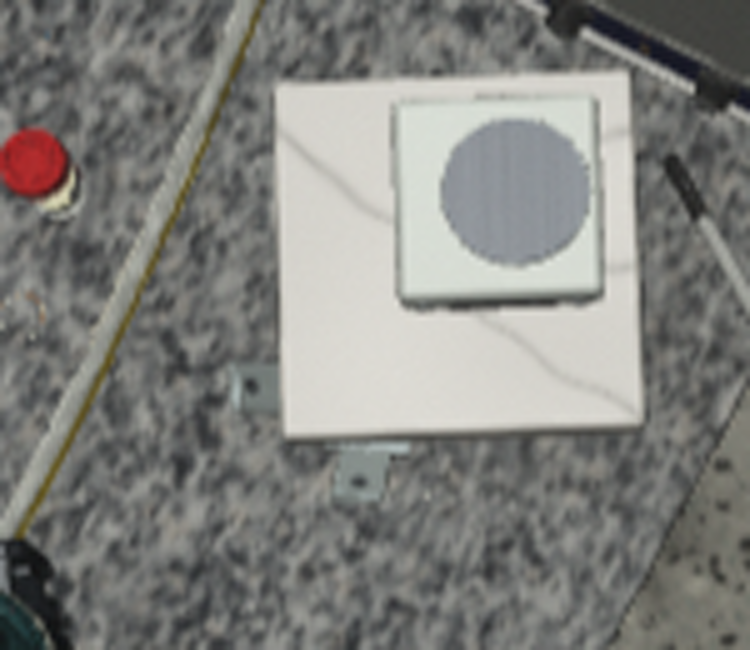

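View pics/s17.png

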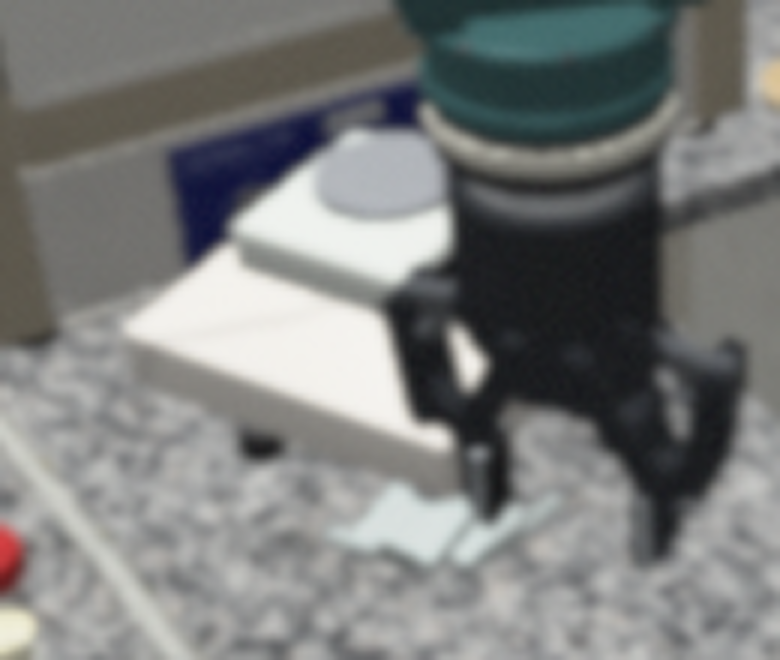

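```bash
python3 - <<'E'
from h import *
T=lambda U,V:((U+.5)/5-.5+150,(V+.5)/5-.5+90);S=lambda U,V:((U+.5)/6-.5+140,(V+.5)/6-.5+140)
print("B tip",pl("top",T(233,366),51),pl("top",T(237,410),51))
a=np.radians(-84);d=np.array([np.cos(a),np.sin(a),0]);l=np.array([-d[1],d[0],0]);F=np.array([538.9,285.3,0])
print("pred",F-77.7*d+15*l,F-77.7*d-15*l)
print("B rearR scene",pl("scene",S(428,562),8),pl("scene",S(428,556),16),"pred",F-45*d-25*l)
print("A tip",pl("top",T(333,499),43),pl("top",T(382,503),43))
E
python3 -m crank '[{"x":1.5,"y":1.2,"z":0,"twist":0},{"x":2.5,"y":2.3,"z":0,"twist":0},{"x":2.5,"y":2.5,"z":0,"twist":0},{"x":2.5,"y":2.5,"z":0,"twist":0},{"x":2.5,"y":2.5,"z":0,"twist":0},{"x":2,"y":2.2,"z":0,"twist":0},{"x":1.2,"y":1.4,"z":0,"twist":0},{"x":0,"y":0,"z":0,"twist":0}]' 1
python3 -c "
from h import *
go(523.1,300.6,65)"
```

```text
B tip [542.6536702 360.4759398  51.       ] [517.39121875 358.57354012  51.        ]
pred [545.69596683 364.14227822   0.        ] [515.86030997 361.00642432   0.        ]
B rearR scene [517.8611382  320.84700193   8.        ] [514.90815511 324.04017873  16.        ] pred [509.33317177 327.44027371   0.        ]
A tip [465.94362339 305.76198234  43.        ] [462.88954286 277.91863041  43.        ]
time: 24.68
position: [528.6, 296.6, 138.4]
orientation: [0.999, 0.052, 0.001, 0.0]
force: [-0.7, 0.3, 0.2]
grip_width: -0.0
pos [528.6 296.6 138.4] yaw 5.91 t 24.68 F [-0.7  0.3  0.2] w -0.0 | cm [-0.52 -0.46  7.34] twist 0
```

```bash
python3 -m crank '[{"x":-0.5,"y":-0.4,"z":1,"twist":0},{"x":0,"y":0,"z":1.5,"twist":0},{"x":0,"y":0,"z":1.5,"twist":0},{"x":0,"y":0,"z":1.4,"twist":0},{"x":0,"y":0,"z":1,"twist":0},{"x":0,"y":0,"z":0.6,"twist":0},{"x":0,"y":0,"z":0,"twist":0}]'
python3 -m crank '[{"x":0,"y":0,"z":0.2,"twist":0},{"x":0,"y":0,"z":0.2,"twist":0},{"x":0,"y":0,"z":0,"twist":0}]'
```

```text
time: 25.27
position: [519.6, 302.8, 67.3]
orientation: [0.999, 0.053, -0.001, 0.0]
force: [-0.0, 0.5, -0.2]
grip_width: 0.0
time: 25.52
position: [520.2, 303.1, 64.3]
orientation: [0.999, 0.053, 0.0, -0.0]
force: [0.9, 0.5, 0.8]
grip_width: 0.1
```

```bash
python3 -m crank '[{"x":0,"y":0,"z":0.15,"twist":0},{"x":0,"y":0,"z":0.15,"twist":0},{"x":0,"y":0,"z":0,"twist":0},{"x":0,"y":0,"z":0,"twist":0}]'
python3 -m crank '[{"x":0,"y":0,"z":0.1,"twist":0},{"x":0,"y":0,"z":0.1,"twist":0},{"x":0,"y":0,"z":0,"twist":0}]'
```

```text
time: 25.85
position: [520.0, 303.0, 61.0]
orientation: [0.999, 0.053, -0.0, -0.0]
force: [0.5, 0.4, 1.6]
grip_width: -0.0
time: 26.1
position: [519.9, 303.0, 58.8]
orientation: [0.999, 0.053, -0.0, 0.0]
force: [-1.4, -0.3, -0.4]
grip_width: -0.2
```

```bash
python3 -m crank '[{"x":0,"y":0,"z":0.1,"twist":0},{"x":0,"y":0,"z":0,"twist":0}]'
python3 -m crank '[{"x":0,"y":0,"z":0.1,"twist":0},{"x":0,"y":0,"z":0,"twist":0}]'
```

```text
time: 26.27
position: [520.0, 303.0, 57.8]
orientation: [0.999, 0.053, -0.0, 0.0]
force: [-0.3, -0.6, 1.1]
grip_width: -0.1
time: 26.43
position: [520.0, 303.0, 56.8]
orientation: [0.999, 0.053, -0.0, 0.0]
force: [0.1, 0.3, -0.1]
grip_width: -0.1
```

Run:
```python
from h import *
s=viewer.camera("scene")[:,:,::-1].copy();crop("",140,140,130,110,6,"pics/s18.png",s)
```

```text
(no output)
```

View pics/s18.png

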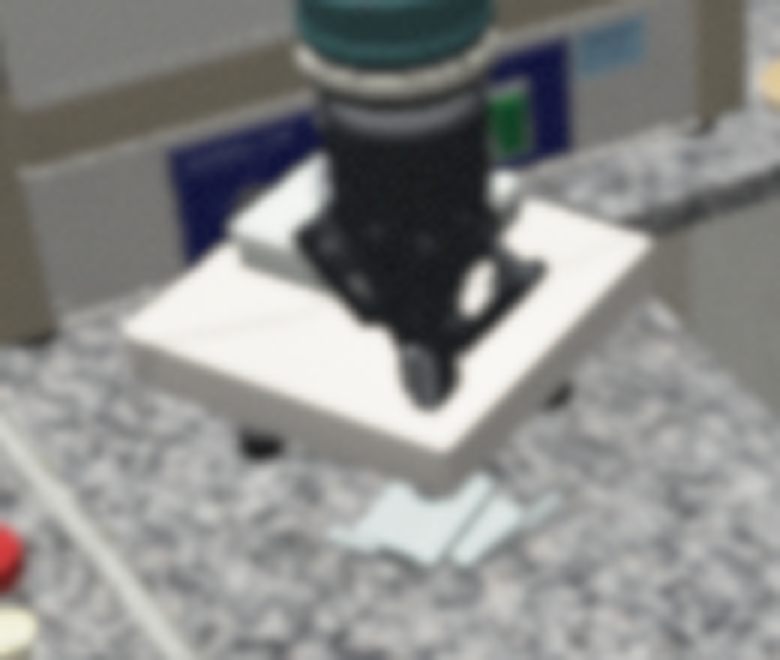

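```bash
for i in 1; do python3 -m crank '[{"x":0,"y":0,"z":0.1,"twist":0},{"x":0,"y":0,"z":0,"twist":0}]'; done
python3 -m crank '[{"x":0,"y":0,"z":0.1,"twist":0},{"x":0,"y":0,"z":0,"twist":0}]'
```

```text
time: 26.65
position: [520.0, 303.2, 56.1]
orientation: [0.999, 0.054, 0.0, -0.0]
force: [-0.9, 0.5, 4.8]
grip_width: 0.1
time: 26.82
position: [519.9, 303.4, 55.5]
orientation: [0.999, 0.054, 0.0, -0.0]
force: [-5.0, 1.9, 8.2]
grip_width: -0.0
```

```bash
python3 -m crank '[{"x":0,"y":0,"z":0.1,"twist":0},{"x":0,"y":0,"z":0.02,"twist":0},{"x":0,"y":0,"z":0,"twist":0},{"x":0,"y":0,"z":0,"twist":0}]'
```

```text
time: 27.15
position: [519.9, 303.5, 55.3]
orientation: [0.999, 0.054, 0.001, -0.001]
force: [-8.0, 0.7, 23.2]
grip_width: -0.1
```

```bash
python3 -m crank '[{"x":0,"y":0,"z":-0.06,"twist":0},{"x":0,"y":0,"z":0,"twist":0},{"x":0,"y":0,"z":0,"twist":0},{"x":0,"y":0,"z":0,"twist":0},{"x":0,"y":0,"z":0,"twist":0}]'
python3 - <<'E'
from h import *
s=viewer.camera("scene")[:,:,::-1].copy();crop("",140,140,130,110,6,"pics/s19.png",s);print(ctrl.sense()["force"])
E
python3 -m crank '[{"x":0,"y":0,"z":0,"twist":0},{"x":0,"y":0,"z":0,"twist":0}]'
```

```text
time: 27.57
position: [520.0, 303.5, 55.4]
orientation: [0.999, 0.054, 0.0, -0.001]
force: [-6.7, 1.3, 14.3]
grip_width: 0.1
[-6.25488044  0.92496808 15.78195948]
time: 27.78
position: [519.9, 303.5, 55.4]
orientation: [0.999, 0.054, 0.0, -0.001]
force: [-5.5, 1.2, 14.8]
grip_width: 0.1
```

View pics/s19.png

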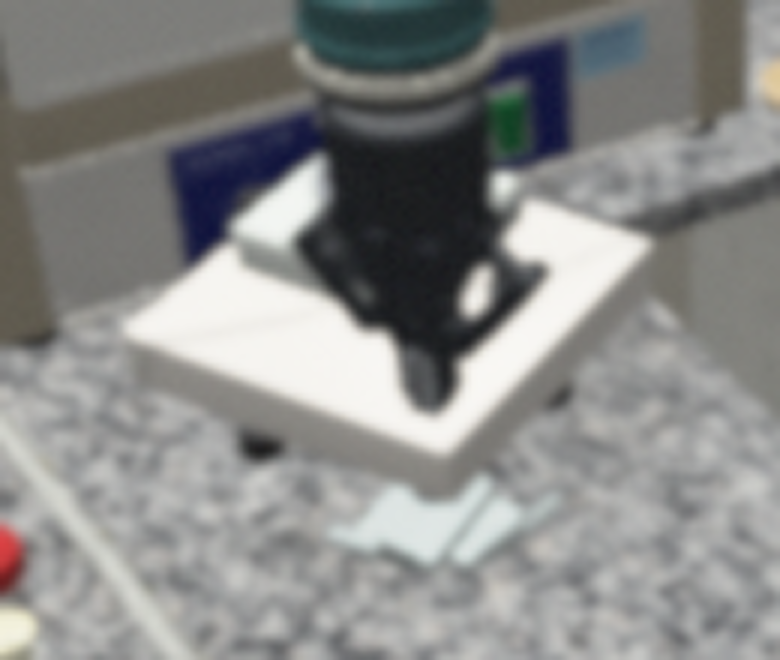

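```bash
python3 -m crank '[{"x":0,"y":0,"z":-0.1,"twist":0},{"x":0,"y":0,"z":-0.3,"twist":0},{"x":0,"y":0,"z":-1,"twist":0},{"x":0,"y":0,"z":-2,"twist":0},{"x":0,"y":0,"z":-3,"twist":0},{"x":-2,"y":0,"z":-2,"twist":0},{"x":-3,"y":0,"z":0,"twist":0},{"x":-3,"y":0,"z":0,"twist":0},{"x":-3,"y":0,"z":0,"twist":0},{"x":-3,"y":-1,"z":0,"twist":0},{"x":-3,"y":-2,"z":0,"twist":0},{"x":-2,"y":-2,"z":0,"twist":0}]'
python3 -m crank '[{"x":-2,"y":0,"z":0,"twist":0},{"x":0,"y":0,"z":0,"twist":0},{"x":0,"y":0,"z":0,"twist":0},{"x":0,"y":0,"z":0,"twist":0}]'
python3 - <<'E'
from h import *
t=viewer.camera("top")[:,:,::-1].copy();s=viewer.camera("scene")[:,:,::-1].copy()
cv2.imwrite("pics/top20.png",t);cv2.imwrite("pics/scene20.png",s)
crop("",150,90,150,130,5,"pics/t20.png",t);crop("",140,140,130,110,6,"pics/s20.png",s)
print(ctrl.sense()["position"],ctrl.sense()["force"])
E
```

```text
time: 28.78
position: [323.5, 332.0, 139.3]
orientation: [0.999, 0.053, 0.0, -0.0]
force: [2.1, 0.8, 0.6]
grip_width: -0.4
time: 29.12
position: [306.6, 330.4, 138.9]
orientation: [0.999, 0.053, 0.0, -0.0]
force: [0.4, 0.6, 0.0]
grip_width: 0.0
[306.78008104 330.22644041 138.52725131] [ 0.03664382 -1.01554903  0.34877612]
```

View pics/t20.png

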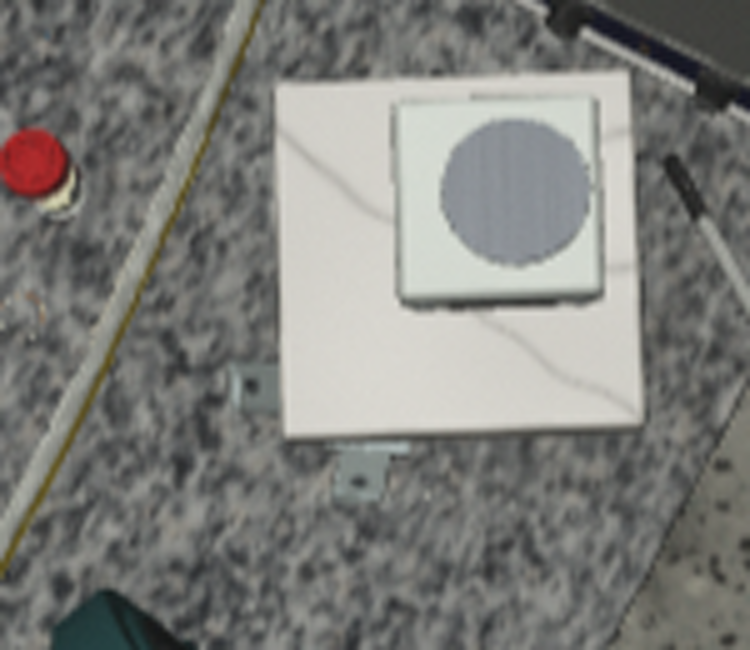

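View pics/s20.png

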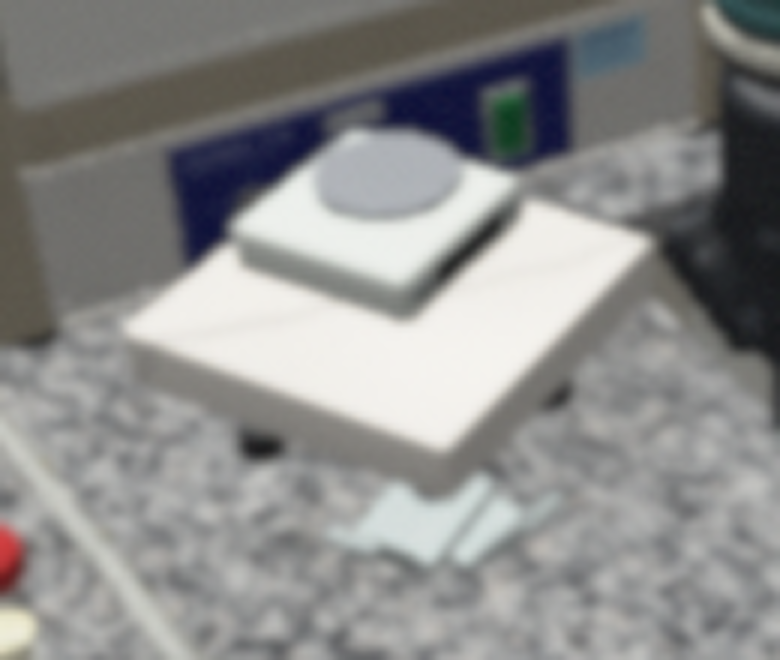

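The last pictures show the stand unmoved, with its front left corner at top (207,177). Both tabs are as placed, at top (201,167) and (222,184), and the gripper is clear. I'm handing in.

```bash
python3 -c "
from cell import ticket
print(ticket.job_done())"
```

```text
the job is handed in; nothing more can be done
None
```

The job is handed in at about 29 s of robot time. Both shims are under the bare leg, and the stand stayed level when I pressed the corner. The hand-in gave no verdict.

**Shims:** Shim A went in first from the front, flat on the worktop. Shim B went in from the left, on top of A. From the tab and corner positions in the pictures, A's nose is about 5 mm off the foot's centre and B's within about 3 mm, against a 15 mm limit. I had no direct view of either nose under the leg.

**Rocking test:** I pressed with the empty, shut gripper about 4 mm from the marked corner point. The force peaked briefly at 23 N, then I held 14–16 N for about 0.6 s. The pictures showed no tilt or shift, and the stand and shims looked unchanged after I let go.

**What went wrong or disagreed:**
- **Height reading:** the fingertips sit about 38–40 mm higher than the reported TCP, so my first grasp closed on nothing. I corrected for this and checked it against contact with shim A and the slab.
- **Tilt:** the moves allow no tilting of the tool, so I held the tabs high with the tool vertical.
- **Shim B nudged:** I pushed B about 25–30 mm while carrying A past it, then measured it again before gripping it. I saw no bystander move, but I did not measure them all at the end.

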